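# Clear the sloping fixture and fit its long locating pin

## Robot

A 6-joint arm with a two-finger parallel gripper is mounted at the origin on a cart in front of the work surface, level with it; the furniture and walls round the work are solid. World frame = base frame: x ahead of the robot, y to its left, z up, the work surface at z = 0. Lengths are in mm, angles in rad, forces in N, time in s.
With the tool pointing down it reaches from about 350 to 875 mm from the base axis. Payload 4.2 kg.
Tool frame: the origin (TCP) lies midway between the tips of the shut fingers; the grasp point (between the pads) lies 19 mm behind it; z points along the fingers, y is the direction in which the jaws open and shut (so a half turn about z gives the same grasp; the last joint's range is limited). The gripper opens to 85 mm and grips with 20 to 120 N. Pads are 22 mm wide; open, the fingers measure 114 mm over their backs; the gripper's body (76 mm by 85 mm) begins 54 mm behind the grasp point. The pads swing forward as they close: fully open they stand 13 mm farther back than shut.
Start: joints at [-1.065, 0.385, 0.008, 0, -1.194, -0.259], TCP at [152.706, -606.036, 231.312] pointing down, gripper open.
Joint ranges: [-3.14, 3.14], [-1.21, 2.06], [-1.07, 1.41], [-3.16, 2.05], [-2.99, -0.16], [-3.1, 3.1]. Speed limits (rad/s): [2.79, 2.79, 3.14, 3.14, 3.14, 3.14].

## Interface

Orientations are given as a unit quaternion [x, y, z, w].
In Python, from bench import arm, eyes, nets gives the robot as it stands.
- The arm moves only by the tool jog_arm, never from a script. Its argument "rows" is a list of rows, each a list of 3 entries, a list of its own where there are three numbers: the shift along the tool's x, y, z in cm, then the turn, a rotation vector about the tool's x, y, z in degrees, then the finger opening in cm, from 0 to 8.54. In form: [[[x, y, z], [ax, ay, az], jaw], ...]. A call has 1 to 10 rows; each row shifts and turns the commanded pose from where the row before left it, along the tool's axes as they then stand; what a row does not reach is not made up. A row lasts 1/8 s, in which the tool goes at most 62.5 mm and 10.7 degrees, less where a joint would pass 70% of its speed; a pose out of reach is approached as far as the arm can. A call with a gripper value outside its range is refused whole. The fingers move at their own pace and stop on an object; the grip force is fixed at half the most. Time passes only in rows, so rows that do not move let the fingers close. It gives the time, the measured TCP pose, the force and the opening at its end, in the units of the state.
- arm.read_state(): the state, without advancing time (a new reading comes with each control period).
- eyes.get_image(name): name is "side" or "top" or "wrist"; returns the picture (480x640x3 uint8, red, green, blue); there is no depth.
- eyes.camera_model(name): a dict with "K" (3x3 intrinsics, pixels), "rvec" (rotation vector, rad) and "tvec" (3), from world to camera coordinates, as OpenCV has them. Camera axes: x right, y down, z forward; pixel columns grow to the right and rows downward; lengths in mm; the calibration is good to about 2 mm. A picture is of the moment at which its call begins: read the wrist's pose just before it. camera_model takes no time and is no camera call; for the wrist camera it gives the pose at the moment of the call.
- arm.job_done(): hands the job in, once; it reports no verdict.
Trained networks look in the newest picture that a camera, given by its name, has taken for a name from the list of things; names that differ only in an ending like _2 or _b are one class to them, and where a whole thing is asked for, a point or a joint stands for the part that bears it (a point fixed in the world has none). Each returns a list of dicts, best first, with "conf" (0 to 1); they miss things now and then, are a little off and sometimes report something else, mostly with a low value. They report only what shows in the picture. A call takes as long as a camera call. They do not tell look-alikes from the thing itself.
- nets.boxes_of(camera, name): "position" ([column, row] as shares, 0 to 1, of the picture: columns of its width, rows of its height, amid what is visible of it).
The state is a dict: "clock": time; "joints": joint angles; "joint_vel": joint speeds; "joint_efforts": joint torques, N m; "position": TCP position; "ee_rot": TCP orientation; "contact_force": force on the tool from outside, world axes, zero at the start; "wrist_torque": the same for the moment, N m; "gripper_width": finger opening in mm.
Only numpy, scipy, OpenCV 4.12 (cv2) and the standard library are available. Lean on these libraries where they do the work, as an engineer would, in place of code of your own. Each camera call takes 0.05 s, during which the arm holds its last target.

## Task

A steel offcut has been left on the sloping plate of the fixture and covers its hole. First put the offcut into the scrap tray, then take the longer of the two pins (the one that stands higher in the wooden block) and push it through the hole until its collar sits on the plate, and let go. Leave the shorter pin in the block.

Things in the scene. Friction and masses are not known exactly. Their poses are not given: they have to be found in the camera images.
- jig_plate: Sloping steel plate of the fixed grey fixture, 110 x 120 x 20 mm thick, 30 degrees like a lectern, face up and towards the robot. Origin: centre of its underside, 62 mm above the bench; x up the slope, y across, z = outward normal (face at z = 0.020). Lower edge (x = -0.055) nearer the robot. Two dowels, 8 mm across and 8 high, stand on the face at x = -0.0305, y = +-0.033.
- jig_plate_hole0 (a point): Centre of the mouth of the plate's only hole, on its face (plate x = -0.018, y = 0, z = 0.020), same axes as the plate. 14 mm across, 1.5 mm chamfer, straight through the 20 mm plate square to its face: its axis leans 30 degrees from vertical towards the robot. Below is room for the pin.
- offcut: Bare steel bar offcut, 20 (x) x 85 (y) x 12 (z) mm, about 0.12 kg, loose. It lies flat on the sloping plate across the slope, its long lower side against the two dowels, covering the hole; between the dowels its lower side is free for a finger. Origin: centre of its underside; z = plate normal, x up the slope.
- scrap_tray: Open dark steel tray, fixed, 150 (x) x 160 (y) x 50 mm high outside, walls and floor 4 mm. Origin: centre of its underside, on the bench. It and the wooden block may change sides of the fixture.
- pin_block: Fixed light wooden block, 130 (x) x 55 (y) x 40 mm high, origin centre of its underside; two blind holes 13 mm across, 30 mm deep, at x = +-0.040, y = 0, in which the two pins stand upright. Which pin is in which hole varies.
- long_pin: Longer pin, loose, about 90 g. z from tip to head; origin: centre of the tip's end. Steel shank 12 mm across, z = 0 to 0.060, first 8 mm tapered (6 mm at the end); collar 24 mm across, z = 0.060 to 0.065; black round knob 18 mm across, z = 0.065 to 0.112. Stands upright in the block, tip 10 mm and knob top 122 mm above the bench; may lean 2 degrees.
- long_pin_collar (a point): Centre of the underside of the longer pin's collar (pin z = 0.060), same axes as the pin; it meets the hole mouth when the pin is fully home.
- short_pin: The shorter pin, like the longer one but with a 40 mm shank; its knob top is 102 mm above the bench. To be left in the block. Origin at the centre of its tip.
Not all that is in view belongs to the job. Several things have the shape of the offcut; the one meant has the colours described above.

How it is judged:
By the outcome, as a careful person would: the job done as asked, in the order asked, and still so for the second after the job is handed in, with the robot touching nothing.
It also fails if it takes over 56 s, if anything falls off the work surface, if the arm or the gripper's body presses on something with over 40 N, if the wrist force passes 120 N, or if a joint passes its speed limit or range.

## Working session

There is one attempt and no reset: what is moved stays moved. The work goes in short steps, Python scripts to look and compute and a tool call to move; the robot and the scene stay as the last step left them, time stands still between calls to the robot, and variables do not carry over. Pictures are saved under pics/ and viewed, and the job is handed in when it is done.

Besides the shell and the picture viewer there is one more tool, called after "Emit:" as name([rows], argument=value, ...), one row to a line, values as JSON. jog_arm: Moves the arm, as the interface text tells. Its arguments: {"type":"object","properties":{"rows":{"type":"array","items":{"type":"array"}}},"required":["rows"]}

```bash
ls; mkdir -p pics
python3 - <<'E'
from bench import arm, eyes, nets
import cv2
print(arm.read_state())
for n in ["side","top","wrist"]:
    im=eyes.get_image(n); cv2.imwrite(f"pics/{n}0.png",im[:,:,::-1])
    m=eyes.camera_model(n); print(n,m)
    for t in (["jig_plate","offcut","scrap_tray","pin_block","long_pin","short_pin","jig_plate_hole0","long_pin_collar"] if n!="wrist" else []):
        print(n,t,[(round(d['position'][0]*640),round(d['position'][1]*480),round(d['conf'],2)) for d in nets.boxes_of(n,t)])
E
```

```text
pics
{'clock': 0.0, 'joints': array([-1.06540713e+00,  3.85558797e-01,  6.61879861e-03, -4.82266756e-04,
       -1.19400425e+00, -2.58616124e-01]), 'joint_vel': array([ 0.00070769, -0.00080349, -0.00151051, -0.00045983,  0.00120533,
       -0.00189659]), 'joint_efforts': array([ 8.24392864e-04, -3.92287266e+01,  1.88404316e+01,  4.18590099e+00,
       -4.44323858e-03, -2.53357399e-06]), 'position': array([ 152.5520865 , -605.49135035,  230.21996746]), 'ee_rot': array([-1.22985337e-01,  9.92407882e-01,  1.08009732e-03, -1.92382730e-04]), 'contact_force': array([-0.53029748,  0.82203439,  0.36889993]), 'wrist_torque': array([-0.00812325,  0.00037768, -0.02579276]), 'gripper_width': 85.74108940428026}
side {'K': array([[610.65710135,   0.        , 319.43289843],
       [  0.        , 610.65710135, 241.94650508],
       [  0.        ,   0.        ,   1.        ]]), 'rvec': array([ 2.17647865, -0.02790141, -0.00693572]), 'tvec': array([-525.4868838 ,   92.19982885, 1244.5226542 ])}
side jig_plate [(351, 242, 0.74), (336, 238, 0.73)]
side offcut [(340, 239, 0.77), (351, 316, 0.7)]
side scr
[... 435 characters left out ...]
2214565]), 'tvec': array([  14.34615195,  518.063105  , 1432.01567114])}
top jig_plate [(313, 214, 0.59), (312, 228, 0.33)]
top offcut [(313, 227, 0.72), (466, 250, 0.72), (377, 221, 0.7)]
top scrap_tray [(219, 247, 0.85)]
top pin_block [(455, 238, 0.73)]
top long_pin [(467, 251, 0.59)]
top short_pin [(313, 213, 0.64), (218, 247, 0.55), (463, 218, 0.46)]
top jig_plate_hole0 [(313, 216, 0.57)]
top long_pin_collar []
wrist {'K': array([[376.75597338,   0.        , 322.19611079],
       [  0.        , 376.75597338, 237.45022849],
       [  0.        ,   0.        ,   1.        ]]), 'rvec': array([-1.80856776, -2.32123361, -0.34167372]), 'tvec': array([623.8903056 , -37.48304874, 379.33398763])}
```

View pics/side0.png

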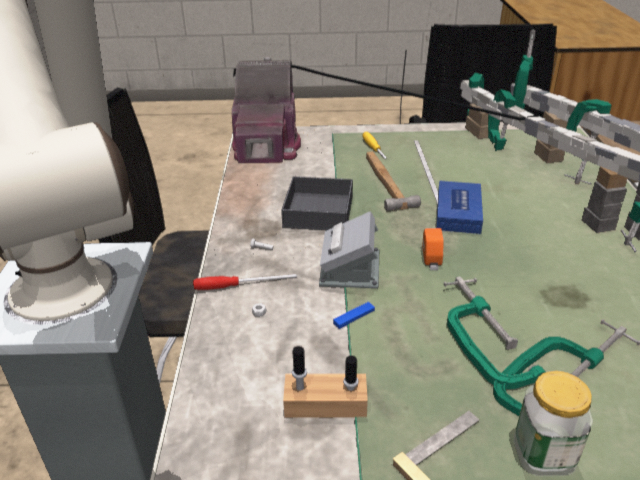

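View pics/top0.png

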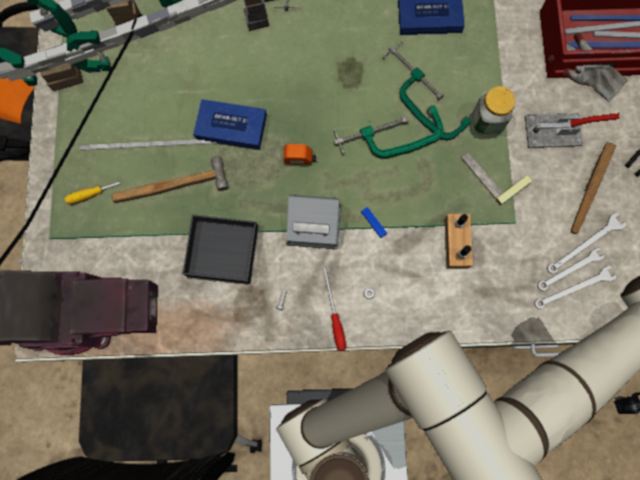

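View pics/wrist0.png

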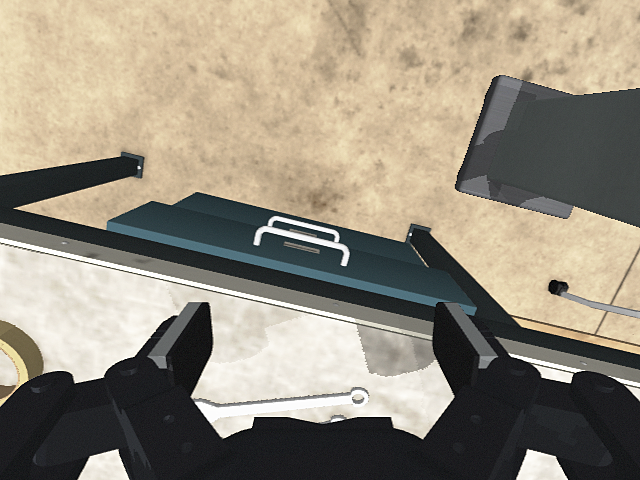

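Side shows the offcut on the plate at about (336,238) and the longer pin nearer the robot at (299,366). In top, the offcut is at (312,228), the tray at (220,249), and the pins at about (465,252) and (463,218). I'll zoom in next to get corners.

```bash
cat > h.py <<'E'
import numpy as np, cv2
from bench import arm, eyes, nets
from scipy.spatial.transform import Rotation as R
def cam(n):
    m=eyes.camera_model(n); return m['K'],R.from_rotvec(m['rvec']).as_matrix(),np.array(m['tvec'])
def proj(n,P,c=None):
    K,Rm,t=c or cam(n); p=(np.atleast_2d(P)@Rm.T+t)@K.T; return p[:,:2]/p[:,2:]
def onplane(n,uv,z,c=None):
    K,Rm,t=c or cam(n); C=-Rm.T@t; d=Rm.T@np.linalg.inv(K)@np.array([*uv,1.]); return C+d*(z-C[2])/d[2]
def tri(obs):
    A=[];b=[]
    for n,uv in obs:
        K,Rm,t=cam(n); C=-Rm.T@t; d=Rm.T@np.linalg.inv(K)@np.array([*uv,1.]); d/=np.linalg.norm(d)
        M=np.eye(3)-np.outer(d,d); A.append(M); b.append(M@C)
    return np.linalg.lstsq(np.vstack(A),np.hstack(b),rcond=None)[0]
def crop(src,x,y,w,h,s,out):
    im=cv2.imread(src)[y:y+h,x:x+w]; im=cv2.resize(im,None,fx=s,fy=s,interpolation=cv2.INTER_CUBIC)
    for i in range(0,w,10):
        cv2.putText(im,str(x+i),(i*s,8),0,.3,(0,0,255),1); cv2.line(im,(i*s,10),(i*s,14),(0,0,255),1)
    for j in range(0,h,10):
        cv2.putText(im,str(y+j),(0,j*s+4),0,.3,(0,0,255),1)
    cv2.imwrite(out,im)
def fwd(): return arm.read_state()
E
python3 - <<'E'
from h import *
crop('pics/top0.png',270,180,100,75,8,'pics/t_plate.png')
crop('pics/side0.png',310,205,90,85,7,'pics/s_plate.png')
crop('pics/top0.png',435,200,60,75,8,'pics/t_block.png')
crop('pics/side0.png',275,335,100,90,6,'pics/s_block.png')
E
```

```text
(no output)
```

View pics/t_plate.png

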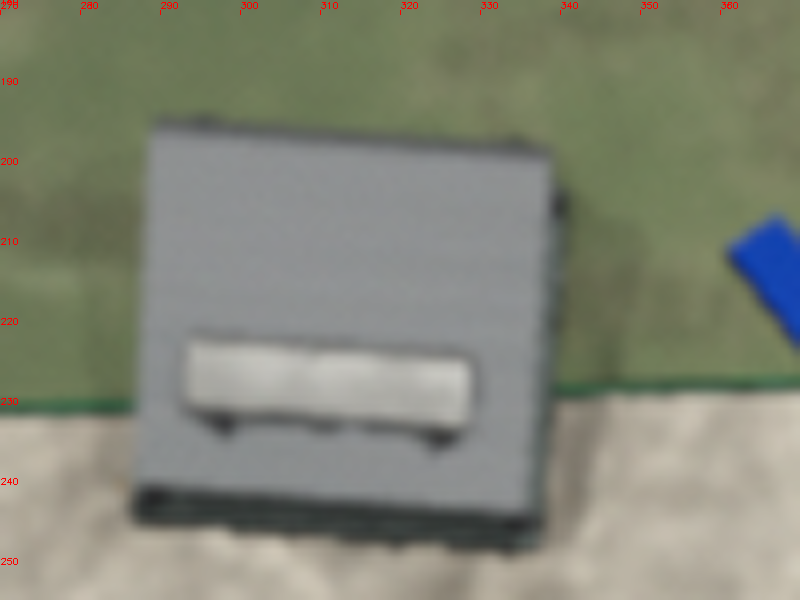

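View pics/s_plate.png

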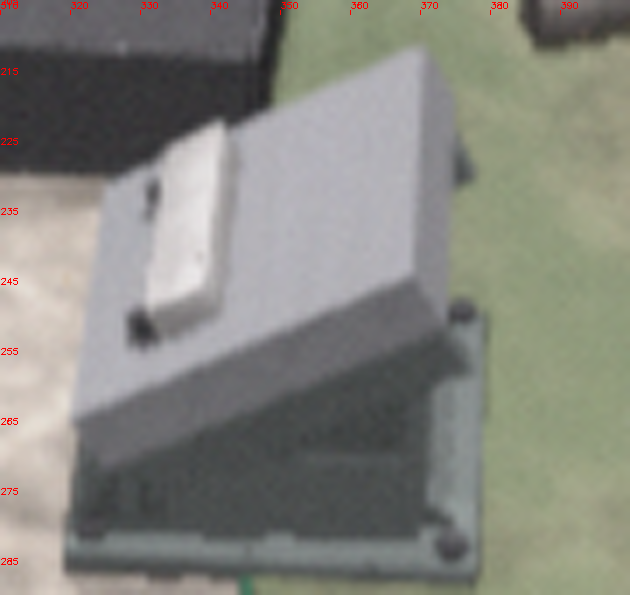

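View pics/t_block.png

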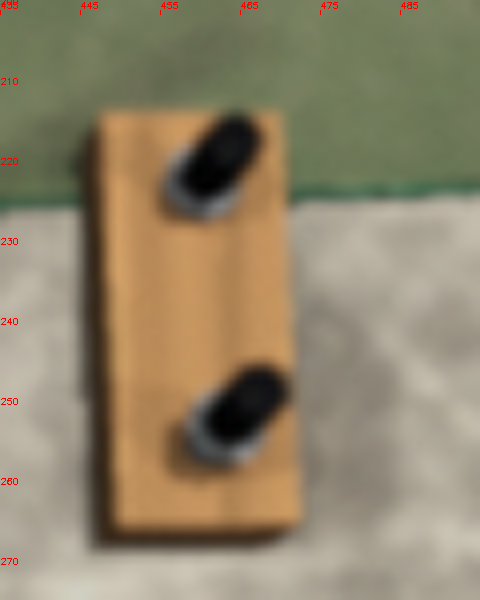

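View pics/s_block.png

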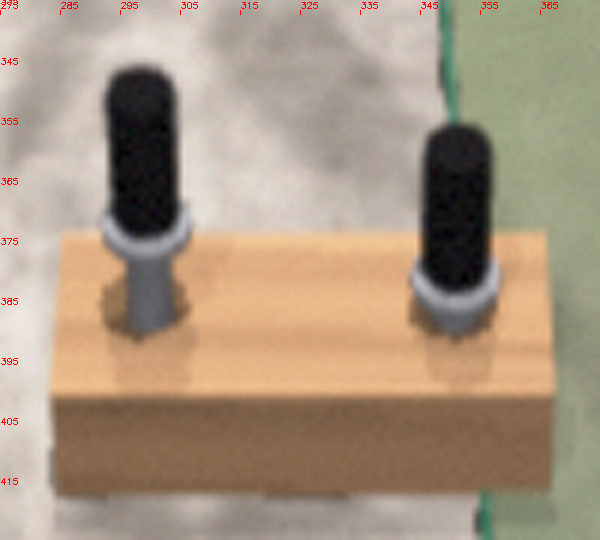

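```bash
cat > fit.py <<'E'
from h import *
from scipy.optimize import least_squares
C={n:cam(n) for n in('top','side')}
def plateT(p):
    x,y,yaw=p; Rm=R.from_euler('z',yaw).as_matrix()@R.from_euler('y',-30,degrees=True).as_matrix()
    return Rm,np.array([x,y,62.])
def fit(f,x0,obs):
    def res(p): return np.hstack([(proj(n,f(p,np.array(l,float)),C[n])[0]-uv) for n,l,uv in obs])
    r=least_squares(res,x0,x_scale=[1,1,.01][:len(x0)]); print(r.x, 'rms',np.sqrt(np.mean(r.fun**2)), r.fun.round(1)); return r.x
fp=lambda p,l: plateT(p)[0]@l+plateT(p)[1]
U=lambda c,px,py: c
obs=[('top',(55,60,20),(288.8,195.8)),('top',(55,-60,20),(338.9,198.8)),('top',(-55,-60,20),(335.9,244.1)),('top',(-55,60,20),(287.2,240.6)),
('side',(-55,-60,20),(320.7,264.3)),('side',(-55,60,20),(324.9,231.1)),('side',(55,60,20),(370.3,211.9)),('side',(55,-60,20),(368.9,244.3))]
P=fit(fp,[550,50,0],obs)
fb=lambda p,l: R.from_euler('z',p[2]).as_matrix()@l+np.array([p[0],p[1],0])
ob=[('top',(65,27.5,40),(447.5,214)),('top',(65,-27.5,40),(470.5,214)),('top',(-65,-27.5,40),(472.7,265.6)),('top',(-65,27.5,40),(449.1,266)),
('side',(-65,-27.5,40),(283.7,400.8)),('side',(65,-27.5,40),(367,400.8)),('side',(65,27.5,40),(365.8,373.7)),('side',(-65,27.5,40),(285.3,373.7))]
B=fit(fb,[550,-250,0],ob)
print('hole near',fb(B,np.array([-40,0,40])), 'far',fb(B,np.array([40,0,40])))
Rp,tp=plateT(P); print('hole mouth',fp(P,np.array([-18,0,20])),'offcut nominal centre',fp(P,np.array([-16.5,0,26])))
h=lambda x,y:(270+x/8,180+y/8); s=lambda x,y:(310+x/7,205+y/7)
# offcut top face, plate coords offset ,yaw
fo=lambda q,l: fp(P,R.from_euler('z',q[2]).as_matrix()@l+np.array([q[0],q[1],20]))
oo=[('top',(10,42.5,12),h(190,343)),('top',(10,-42.5,12),h(471,360)),('top',(-10,-42.5,12),h(468,430)),('top',(-10,42.5,12),h(185,408)),
('side',(10,42.5,12),s(222,122)),('side',(-10,42.5,12),s(170,145)),('side',(-10,-42.5,12),s(150,308)),('side',(10,-42.5,12),s(207,287))]
O=fit(fo,[-16.5,0,0],oo); print('offcut centre w',fo(O,np.array([0,0,6])))
print('pin knob top tri',tri([('side',(275+140/6,335+80/6)),('top',(435+265/8,200+385/8))]))
print('short knob top',tri([('side',(275+457/6,335+140/6)),('top',(435+235/8,200+140/8))]))
print('tray c', onplane('top',(220,250),50))
E
python3 fit.py; python3 -c "
from h import *
crop('pics/side0.png',275,165,90,75,8,'pics/s_tray.png');crop('pics/top0.png',175,205,95,85,7,'pics/t_tray.png')"
```

```text
[ 5.90796482e+02  3.99207724e+01 -1.06317453e-01] rms 0.48334853439141434 [ 0.   0.1  0.2  0.6  0.3 -0.7 -0.2 -0.7 -0.8  0.6 -0.1  0.2  0.1 -1.
  0.2 -0.4]
[ 5.29659156e+02 -3.18070933e+02 -3.47207386e-02] rms 0.45695186913006625 [ 0.5 -0.4 -0.3 -0.4 -0.  -0.3  0.9 -0.7 -0.9 -0.6  0.2 -0.3 -0.2  0.1
 -0.2 -0.1]
hole near [ 489.683264   -316.68238292   40.        ] far [ 569.63504766 -319.45948395   40.        ]
hole mouth [565.35250654  42.63614976  70.32050808] offcut nominal centre [563.66114892  42.8166512   76.2666605 ]
[-1.58439288e+01  2.15301425e+00  3.05140249e-03] rms 0.5661269117835039 [-0.1 -0.5  0.2 -0.3  0.1 -1.   0.2 -0.7 -0.2 -0.4 -1.   0.  -1.1  0.2
 -0.5 -0.6]
offcut centre w [564.45458716  44.8972156   76.59469612]
pin knob top tri [ 490.01523699 -316.56154386  123.44540858]
short knob top [ 569.16100557 -318.5803213   101.64528843]
tray c [520.79382773 269.25368144  50.        ]
```

View pics/t_tray.png

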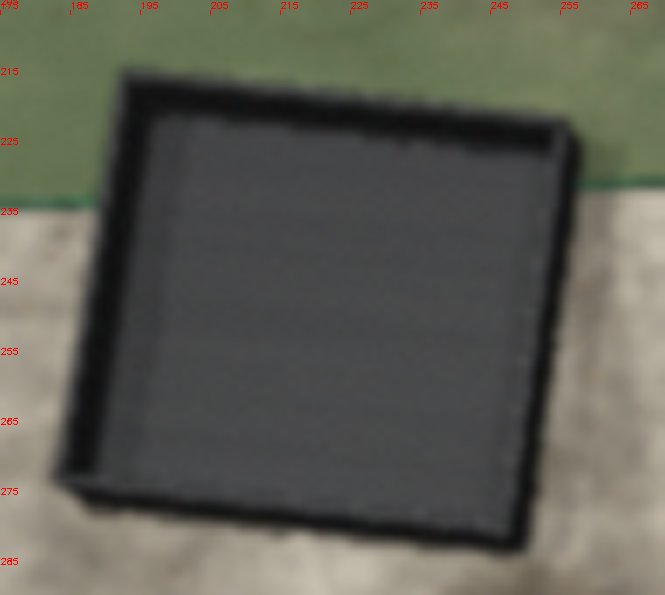

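Both fits agree with each other to within 0.6 px and with the stated sizes: knob tops come out at 123 and 102 mm. The long pin is therefore in the hole nearer the robot, at about (490, -317). I'll write a planner that prints the rows.

```bash
cat > plan.py <<'E'
from h import *
P=[590.8,39.92,-0.1063]
Rp=R.from_euler('z',P[2]).as_matrix()@R.from_euler('y',-30,degrees=True).as_matrix(); tp=np.array([P[0],P[1],62.])
pl=lambda x,y,z: Rp@np.array([x,y,z],float)+tp
px,py,pz=Rp.T
RT_off=np.column_stack([-py,-px,-pz])           # tool on plate, jaws along slope
def down(h): # tool x heading in deg
    c,s=np.cos(np.radians(h)),np.sin(np.radians(h)); return np.column_stack([[c,s,0],[s,-c,0],[0,0,-1]])
def rows(Tt,Rt,n,jaw,start=None,show=True):
    s=arm.read_state()
    p,q=(s['position'],R.from_quat(s['ee_rot'])) if start is None else (start[0],R.from_matrix(start[1]))
    rv=(q.inv()*R.from_matrix(Rt)).as_rotvec(); dp=(np.array(Tt)-p)/n
    print('from',p.round(1),'dist',np.linalg.norm(dp*n).round(1),'ang',np.degrees(np.linalg.norm(rv)).round(1),'n',n)
    out=[]; 
    for i in range(n):
        Q=q*R.from_rotvec(rv*i/n); a=Q.inv().apply(dp)/10; out.append([[round(float(v),2) for v in a],[round(float(v),1) for v in np.degrees(rv/n)],jaw])
    print(str(out).replace(' ',''))
    return Tt,Rt
def st():
    s=arm.read_state(); print('t',round(s['clock'],2),'p',s['position'].round(1),'F',s['contact_force'].round(1),'w',round(s['gripper_width'],1),'j',s['joints'].round(2)); return s
E
python3 - <<'E'
from plan import *
t=pl(-16.3,1.5,110); print(t); rows(t,RT_off,20,5.0)
E
```

```text
[522.23306413  48.74475801 149.11279442]
from [ 152.7 -606.   231.3] dist 756.3 ang 75.2 n 20
[[[-2.59,2.72,0.41],[1.3,-0.9,-3.4],5.0],[[-2.74,2.57,0.39],[1.3,-0.9,-3.4],5.0],[[-2.88,2.42,0.38],[1.3,-0.9,-3.4],5.0],[[-3.02,2.25,0.37],[1.3,-0.9,-3.4],5.0],[[-3.14,2.07,0.37],[1.3,-0.9,-3.4],5.0],[[-3.25,1.89,0.38],[1.3,-0.9,-3.4],5.0],[[-3.35,1.71,0.39],[1.3,-0.9,-3.4],5.0],[[-3.44,1.51,0.41],[1.3,-0.9,-3.4],5.0],[[-3.52,1.32,0.43],[1.3,-0.9,-3.4],5.0],[[-3.58,1.11,0.46],[1.3,-0.9,-3.4],5.0],[[-3.64,0.91,0.49],[1.3,-0.9,-3.4],5.0],[[-3.68,0.71,0.53],[1.3,-0.9,-3.4],5.0],[[-3.7,0.5,0.58],[1.3,-0.9,-3.4],5.0],[[-3.72,0.29,0.63],[1.3,-0.9,-3.4],5.0],[[-3.72,0.09,0.68],[1.3,-0.9,-3.4],5.0],[[-3.71,-0.12,0.74],[1.3,-0.9,-3.4],5.0],[[-3.68,-0.32,0.81],[1.3,-0.9,-3.4],5.0],[[-3.64,-0.52,0.88],[1.3,-0.9,-3.4],5.0],[[-3.59,-0.71,0.95],[1.3,-0.9,-3.4],5.0],[[-3.53,-0.9,1.02],[1.3,-0.9,-3.4],5.0]]
```

Emit:
jog_arm([
  [[-2.59,2.72,0.2],[1.3,-0.9,-3.4],5.0],
  [[-2.74,2.57,0.2],[1.3,-0.9,-3.4],5.0],
  [[-2.88,2.42,0.2],[1.3,-0.9,-3.4],5.0],
  [[-3.02,2.25,0.2],[1.3,-0.9,-3.4],5.0],
  [[-3.14,2.07,0.2],[1.3,-0.9,-3.4],5.0],
  [[-3.25,1.89,0.2],[1.3,-0.9,-3.4],5.0],
  [[-3.35,1.71,0.2],[1.3,-0.9,-3.4],5.0],
  [[-3.44,1.51,0.2],[1.3,-0.9,-3.4],5.0],
  [[-3.52,1.32,0.2],[1.3,-0.9,-3.4],5.0],
  [[-3.58,1.11,0.2],[1.3,-0.9,-3.4],5.0],
])

```text
clock: 2.2
position: [335.8, -276.6, 210.3]
ee_rot: [-0.407, 0.903, -0.102, 0.091]
contact_force: [-0.2, 0.4, 0.2]
gripper_width: 50.0
```

Run:
```python
from plan import *
st(); t=pl(-16.3,1.5,110); rows(t,RT_off,10,5.0)
```

```text
t 2.2 p [ 335.8 -276.6  210.3] F [-0.2  0.4  0.2] w 50.0 j [-0.29 -0.06 -0.65  0.05 -0.71 -0.47]
from [ 335.8 -276.6  210.3] dist 379.9 ang 37.5 n 10
[[[-3.62,0.93,0.69],[1.3,-0.9,-3.4],5.0],[[-3.65,0.73,0.73],[1.3,-0.9,-3.4],5.0],[[-3.68,0.53,0.78],[1.3,-0.9,-3.4],5.0],[[-3.69,0.33,0.82],[1.3,-0.9,-3.4],5.0],[[-3.69,0.13,0.88],[1.3,-0.9,-3.4],5.0],[[-3.68,-0.06,0.94],[1.3,-0.9,-3.4],5.0],[[-3.66,-0.26,1.0],[1.3,-0.9,-3.4],5.0],[[-3.62,-0.45,1.06],[1.3,-0.9,-3.4],5.0],[[-3.57,-0.64,1.13],[1.3,-0.9,-3.4],5.0],[[-3.51,-0.82,1.21],[1.3,-0.9,-3.4],5.0]]
```

Emit:
jog_arm([
  [[-3.62,0.93,0.69],[1.3,-0.9,-3.4],5.0],
  [[-3.65,0.73,0.73],[1.3,-0.9,-3.4],5.0],
  [[-3.68,0.53,0.78],[1.3,-0.9,-3.4],5.0],
  [[-3.69,0.33,0.82],[1.3,-0.9,-3.4],5.0],
  [[-3.69,0.13,0.88],[1.3,-0.9,-3.4],5.0],
  [[-3.68,-0.06,0.94],[1.3,-0.9,-3.4],5.0],
  [[-3.66,-0.26,1.0],[1.3,-0.9,-3.4],5.0],
  [[-3.62,-0.45,1.06],[1.3,-0.9,-3.4],5.0],
  [[-3.57,-0.64,1.13],[1.3,-0.9,-3.4],5.0],
  [[-3.51,-0.82,1.21],[1.3,-0.9,-3.4],5.0],
])

```text
clock: 3.45
position: [521.0, 42.8, 164.9]
ee_rot: [-0.641, 0.726, -0.189, 0.16]
contact_force: [1.4, 0.4, 0.9]
gripper_width: 49.5
```

Run:
```python
from plan import *
s=st(); c=cam('wrist'); im=eyes.get_image('wrist')[:,:,::-1].copy(); cv2.imwrite('pics/w1.png',im)
Rc=R.from_quat(s['ee_rot']).as_matrix()
print('cam pos in tool',Rc.T@(-c[1].T@c[2]-s['position']),'optical axis in tool',Rc.T@c[1][2])
for x in(-55,55):
  for y in(-60,60): cv2.circle(im,tuple(int(v) for v in proj('wrist',pl(x,y,20),c)[0]),3,(0,0,255),1)
for x in(-10,10):
  for y in(-42.5,42.5): cv2.circle(im,tuple(int(v) for v in proj('wrist',pl(-16.3+x,1.5+y,32),c)[0]),3,(0,255,0),1)
for y in(-33,33): cv2.circle(im,tuple(int(v) for v in proj('wrist',pl(-30.5,y,28),c)[0]),4,(255,0,0),1)
cv2.imwrite('pics/w1o.png',im); st()
rows(pl(-16.3,1.5,60),RT_off,5,5.0)
```

```text
t 3.45 p [521.   42.8 164.9] F [1.4 0.4 0.9] w 49.5 j [ 0.19  0.08 -1.    1.5  -0.16 -1.78]
cam pos in tool [  72.392468      0.19778449 -142.83275124] optical axis in tool [-2.88254102e-01  1.10064259e-04  9.57553947e-01]
t 3.5 p [523.3  45.6 165.3] F [ 1.3  2.  -0.3] w 49.8 j [ 0.2   0.08 -1.    1.51 -0.16 -1.78]
from [523.3  45.6 165.3] dist 64.1 ang 1.5 n 5
[[[-0.08,0.16,1.27],[0.2,-0.2,-0.1],5.0],[[-0.08,0.17,1.27],[0.2,-0.2,-0.1],5.0],[[-0.07,0.17,1.27],[0.2,-0.2,-0.1],5.0],[[-0.07,0.18,1.27],[0.2,-0.2,-0.1],5.0],[[-0.06,0.18,1.27],[0.2,-0.2,-0.1],5.0]]
```

View pics/w1o.png

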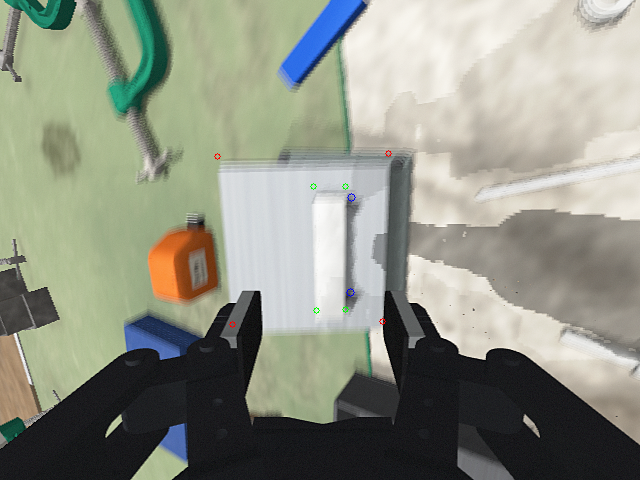

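The wrist view shows the offcut at (330,255) against its two dowels. The overlay matches to within a few pixels, and the remaining offset is motion blur. The problem is that j5 has reached its limit of -0.16 and j4 has swung. The wrist is near singular here, so I'll fit a kinematic model to choose a good branch.

```bash
cat > kin.py <<'E'
import numpy as np
from scipy.spatial.transform import Rotation as R
from scipy.optimize import least_squares
def fk(par,j,s3=-1,s5=-1,s4=1,s6=1):
    y0,a1,h,L2,a3,L3,d6,r6=par
    E=lambda a,t:R.from_euler(a,t)
    R1=E('z',j[0]+y0); R2=R1*E('y',j[1]); R3=R2*E('y',s3*j[2]); R4=R3*E('x',s4*j[3]); R5=R4*E('y',s5*j[4]); R6=R5*E('x',s6*j[5]+r6)
    p=R1.apply([a1,0,h])+R2.apply([0,0,L2])+R3.apply([L3,0,a3])+R6.apply([d6,0,0])
    # tool z=link x ; tool x = link -z
    return p,R6*R.from_matrix(np.array([[0,0,1],[0,1,0],[-1,0,0]]).astype(float))
E
python3 - <<'E'
from kin import *; from h import arm
import itertools
s=arm.read_state(); 
D=[([-1.06540713e+00,3.85558797e-01,6.61879861e-03,-4.82266756e-04,-1.19400425e+00,-2.58616124e-01],[152.5520865,-605.49135035,230.21996746],[-1.22985337e-01,9.92407882e-01,1.08e-03,-1.92e-04]),
(s['joints'],s['position'],s['ee_rot'])]
print(s['joints'],s['joint_vel'])
best=[]
for s3,s5,s4,s6 in itertools.product((1,-1),repeat=4):
  for r0 in(0,1.57,3.14,-1.57):
    def f(p):
        o=[]
        for j,x,q in D:
            a,Q=fk(p,j,s3,s5,s4,s6); o+=[(a-x),200*(Q.inv()*R.from_quat(q)).as_rotvec()]
        prior=(np.array(p)-[0,0,400,400,0,400,180,r0])*.003; prior[0]=prior[-1]=0
        return np.hstack(o+[prior])
    r=least_squares(f,[-.26,0,400,400,0,400,180,r0]); best.append((r.cost,s3,s5,s4,s6,r.x.round(3)))
best.sort(key=lambda b:b[0])
for b in best[:5]: print(b)
E
```

```text
[ 0.19519792  0.08440503 -0.99722783  1.51135358 -0.15975095 -1.78366829] [-0.00866738 -0.0263585  -0.0115478  -0.21116196 -0.01629372  0.14117943]
(np.float64(319.8062807827903), -1, -1, -1, -1, array([-2.52000e-01,  7.35116e+02, -1.30502e+02, -1.97245e+02,
        5.15980e+01, -6.09580e+01, -4.73015e+02, -1.80700e+00]))
(np.float64(319.8062807827903), -1, -1, -1, -1, array([-2.52000e-01,  7.35116e+02, -1.30502e+02, -1.97245e+02,
        5.15990e+01, -6.09580e+01, -4.73015e+02, -1.80700e+00]))
(np.float64(319.8062807827996), -1, -1, -1, -1, array([-2.52000e-01,  7.35116e+02, -1.30502e+02, -1.97246e+02,
        5.15980e+01, -6.09580e+01, -4.73015e+02,  4.47600e+00]))
(np.float64(319.8062807828115), -1, -1, -1, -1, array([-2.52000e-01,  7.35116e+02, -1.30501e+02, -1.97246e+02,
        5.15980e+01, -6.09580e+01, -4.73015e+02,  4.47600e+00]))
(np.float64(800.0745758612287), -1, -1, 1, 1, array([-2.67000e-01,  1.06701e+02,  4.53558e+02,  5.19480e+02,
       -4.86800e+01,  3.67530e+02,  5.23492e+02, -1.29200e+00]))
```

```bash
cat > kin.py <<'E'
import numpy as np
from scipy.spatial.transform import Rotation as R
from scipy.optimize import least_squares
def fk(par,j,s3=-1,s5=-1,s4=1,s6=1):
    y0,a1,h,L2,a3,L3,d6,r6,d1,d4,e4=par
    E=lambda a,t:R.from_euler(a,t)
    R1=E('z',j[0]+y0); R2=R1*E('y',j[1]); R3=R2*E('y',s3*j[2]); R4=R3*E('x',s4*j[3]); R5=R4*E('y',s5*j[4]); R6=R5*E('x',s6*j[5]+r6)
    p=R1.apply([a1,d1,h])+R2.apply([0,0,L2])+R3.apply([L3,0,a3])+R4.apply([0,d4,e4])+R6.apply([d6,0,0])
    return p,R6*R.from_matrix(np.array([[0,0,1],[0,1,0],[-1,0,0]]).astype(float))
E
cat > kfit.py <<'E'
from kin import *; from h import arm
import itertools
s=arm.read_state(); 
D=[([-1.06540713e+00,3.85558797e-01,6.61879861e-03,-4.82266756e-04,-1.19400425e+00,-2.58616124e-01],[152.5520865,-605.49135035,230.21996746],[-1.22985337e-01,9.92407882e-01,1.08e-03,-1.92e-04],1),
([-0.29,-0.06,-0.65,0.05,-0.71,-0.47],[335.8,-276.6,210.3],[-.407,.903,-.102,.091],.3),
(s['joints'],s['position'],s['ee_rot'],1)]
best=[]
for s3,s5,s4,s6 in itertools.product((1,-1),repeat=4):
  for r0 in(0,1.57,3.14,-1.57):
    x0=np.array([0,0,400,400,0,400,180,r0,-80,-80,0])
    def f(p):
        o=[]
        for j,x,q,w in D:
            a,Q=fk(p,j,s3,s5,s4,s6); o+=[w*(a-x),w*200*(Q.inv()*R.from_quat(q)).as_rotvec()]
        prior=(np.array(p)-x0)*.003; prior[0]=prior[7]=0
        return np.hstack(o+[prior])
    r=least_squares(f,x0); best.append((r.cost,s3,s5,s4,s6,r.x.round(3),r.fun[:18].round(1)))
best.sort(key=lambda b:b[0])
for b in best[:40:10]: print(b)
print(best[0])
Z=R.from_quat(s['ee_rot']).as_matrix()[:,2];print('tool z',Z,'az',np.degrees(np.arctan2(Z[1],Z[0])))
E
python3 kfit.py
```

```text
(np.float64(0.5335582227469304), -1, -1, -1, -1, array([-0.00000e+00,  2.10800e+00,  1.57519e+02,  5.64951e+02,
        4.61000e-01,  4.19120e+02,  2.96702e+02, -1.57100e+00,
       -6.76000e-01, -1.58867e+02,  6.76000e-01]), array([ 0. ,  0. ,  0. ,  0. ,  0. ,  0. ,  0. , -0. , -0.1,  0.1,  0.1,
       -0.2, -0. , -0. ,  0. ,  0. , -0. ,  0. ]))
(np.float64(80540.56461550649), 1, -1, -1, -1, array([-2.08000e-01,  8.86052e+02,  5.63500e+00, -4.40341e+02,
        9.16070e+02, -6.90947e+02,  9.77585e+02,  4.38700e+00,
       -3.50581e+02,  3.15292e+02,  5.40362e+02]), array([-3.500e+00, -1.100e+00,  0.000e+00,  2.600e+00,  1.000e-01,
        2.340e+01,  6.000e+00,  1.110e+01, -6.000e-01, -7.730e+01,
        1.030e+01,  5.800e+00,  0.000e+00, -1.000e-01,  2.000e-01,
       -3.918e+02, -5.700e+00, -2.510e+01]))
(np.float64(108210.45376111912), -1, -1, -1, 1, array([-8.130000e-01, -1.881630e+03,  3.995147e+03,  1.935565e+03,
       -1.167679e+03,  2.161356e+03,  3.967866e+03, -3.340000e+00,
        6.754330e+02, -3.513580e+02,  3.163770e+02]), array([-3.000e+00,  1.000e+00, -1.000e-01, -
[... 400 characters left out ...]
e+02, -4.118650e+02, -1.176440e+02]), array([-4.600e+00, -0.000e+00, -0.000e+00, -4.649e+02, -1.095e+02,
       -4.500e+00,  1.120e+01,  1.130e+01, -2.000e-01, -8.560e+01,
       -7.700e+00,  4.300e+00,  0.000e+00, -1.000e-01,  1.000e-01,
       -3.100e+00,  1.450e+01,  3.200e+00]))
(np.float64(0.5335582227469304), -1, -1, -1, -1, array([-0.00000e+00,  2.10800e+00,  1.57519e+02,  5.64951e+02,
        4.61000e-01,  4.19120e+02,  2.96702e+02, -1.57100e+00,
       -6.76000e-01, -1.58867e+02,  6.76000e-01]), array([ 0. ,  0. ,  0. ,  0. ,  0. ,  0. ,  0. , -0. , -0.1,  0.1,  0.1,
       -0.2, -0. , -0. ,  0. ,  0. , -0. ,  0. ]))
tool z [ 0.47771047 -0.06741457 -0.87592693] az -8.032546659070997
```

The kinematics fit to within 0.2 mm. Next I'll solve IK for the poses I need, over all branches.

```bash
cat >> kin.py <<'E'
PAR=np.array([0,2.108,157.519,564.951,.461,419.12,296.702,-1.571,-.676,-158.867,.676])
LO=np.array([-3.14,-1.21,-1.07,-3.16,-2.99,-3.1]);HI=np.array([3.14,2.06,1.41,2.05,-.16,3.1])
def FK(j): return fk(PAR,j,-1,-1,-1,-1)
def IK(T,Rm,seeds=None,n=25,rng=np.random.default_rng(0)):
    sols=[]
    Q=R.from_matrix(Rm)
    def f(j):
        p,q=FK(j); return np.hstack([(p-T)/300,(q.inv()*Q).as_rotvec()])
    for k in range(n):
        x0=LO+(HI-LO)*rng.random(6) if seeds is None else seeds[k%len(seeds)]
        r=least_squares(f,x0,bounds=(LO,HI))
        if r.cost<1e-8 and not any(np.abs(r.x-s).max()<.02 for s in sols): sols.append(r.x)
    return sols
E
python3 - <<'E'
from plan import *; from kin import *
print(FK(arm.read_state()['joints'])[0],st()['position'])
RT2=np.column_stack([py,px,-pz])
RA=np.column_stack([px,-py,-pz]);RB=np.column_stack([-px,py,-pz])
for z in(110,70,42,22):
  for nm,Rm in(('x=-py',RT_off),('x=+py',RT2)):
    print(z,nm,[s.round(2).tolist() for s in IK(pl(-16.3,1.5,z),Rm)])
E
```

```text
t 3.5 p [523.3  45.6 165.3] F [ 1.3  2.  -0.3] w 49.8 j [ 0.2   0.08 -1.    1.51 -0.16 -1.78]
[523.32323061  45.82147988 165.35456346] [523.34623381  45.60920304 165.34700574]
110 x=-py []
110 x=+py []
70 x=-py []
70 x=+py []
42 x=-py []
42 x=+py []
22 x=-py []
22 x=+py []
```

Run:
```python
from plan import *; import kin
from kin import *
lo,hi=LO.copy(),HI.copy()
kin.LO[:]=[-3.2]*6; kin.HI[:]=[3.2]*6
for z in(150,110,42,22):
    print(z,[s.round(2).tolist() for s in IK(pl(-16.3,1.5,z),RT_off,n=40) if abs(s[1])<2.1 and s[1]>-1.3])
kin.LO[:]=lo; kin.HI[:]=hi
# what tilt is feasible?
for tilt in (0,10,15,20,25,28):
    Rt=np.column_stack([-py,*(lambda Q:(Q@-px,Q@-pz))(R.from_rotvec(-py*np.radians(30-tilt)).as_matrix())])
    print(tilt,Rt[:,2].round(2),[s.round(2).tolist() for s in IK(pl(-16.3,1.5,22),Rt)])
```

```text
150 [[-0.24, 0.02, -0.83, 2.81, 0.21, -2.7], [0.28, 0.02, -1.02, 1.35, -0.19, -1.69], [-2.86, -0.03, -2.13, -1.8, -0.2, -1.68], [-0.22, 1.7, -2.6, 2.68, 3.01, 2.78], [2.9, -0.03, -2.32, -0.34, 0.21, -2.69]]
110 [[-0.23, 1.79, -2.56, 2.77, 2.97, 2.88], [0.47, 1.83, -2.71, 0.8, -2.75, 0.25], [0.46, 1.83, -2.17, -0.84, 2.77, -1.3]]
42 [[-0.14, 1.98, -2.19, -2.4, -3.12, -2.38], [0.3, 2.01, -2.13, -1.17, 2.93, -1.52]]
22 [[-0.08, 2.04, -2.16, -2.19, -3.16, -2.22], [0.21, 2.06, -2.12, -1.39, 2.98, -1.67], [-0.23, 1.99, -2.5, 2.93, 2.84, 3.05]]
0 [ 0.86 -0.09 -0.5 ] []
10 [ 0.76 -0.08 -0.64] [[-0.26, 0.41, -0.88, -2.93, -0.6, 3.06]]
15 [ 0.7  -0.08 -0.71] [[-0.25, 0.37, -0.8, -2.87, -0.39, 2.99]]
20 [ 0.64 -0.07 -0.77] []
25 [ 0.57 -0.06 -0.82] []
28 [ 0.53 -0.06 -0.85] []
```

```bash
cat > tilt.py <<'E'
from plan import *; from kin import *
def RT(tilt,side=0,base='-py'):
    # tilt from vertical in plate's vertical plane (30 = square to plate); side: lean about plate x
    Rm=R.from_rotvec(-py*np.radians(tilt-30)).as_matrix()@R.from_rotvec(px*np.radians(side)).as_matrix()
    return Rm@RT_off
E
python3 - <<'E'
from tilt import *
S=[[0,.3,-.8,a,b,c] for a in(-3,-1.5,0,1.5) for b in(-.2,-.6) for c in(-3,-1.5,0,1.5,3)]
for tilt in(0,10,20,25,30,35,40,45):
  for z in(22,100):
    r=IK(pl(-16.3,1.5,z),RT(tilt),S,40); print(tilt,z,RT(tilt)[:,2].round(2),[s.round(2).tolist() for s in r])
E
```

```text
0 22 [ 0.  0. -1.] [[0.36, 0.45, -0.34, -0.0, -0.78, -0.47]]
0 100 [ 0.  0. -1.] [[0.4, 0.31, -0.36, -0.0, -0.9, -0.5]]
10 22 [ 0.17 -0.02 -0.98] [[0.4, 0.39, -0.53, 0.18, -0.51, -0.66]]
10 100 [ 0.17 -0.02 -0.98] [[0.45, 0.24, -0.53, 0.15, -0.66, -0.67]]
20 22 [ 0.34 -0.04 -0.94] []
20 100 [ 0.34 -0.04 -0.94] [[0.46, 0.17, -0.78, 0.54, -0.36, -1.05]]
25 22 [ 0.42 -0.04 -0.91] []
25 100 [ 0.42 -0.04 -0.91] [[0.28, 0.14, -0.97, 1.24, -0.17, -1.59]]
30 22 [ 0.5  -0.05 -0.87] []
30 100 [ 0.5  -0.05 -0.87] []
35 22 [ 0.57 -0.06 -0.82] []
35 100 [ 0.57 -0.06 -0.82] []
40 22 [ 0.64 -0.07 -0.77] []
40 100 [ 0.64 -0.07 -0.77] []
45 22 [ 0.7  -0.08 -0.71] [[-0.25, 0.37, -0.8, -2.87, -0.39, 2.99]]
45 100 [ 0.7  -0.08 -0.71] []
```

Run:
```python
from tilt import *
S=[[.3*np.sign(b),.3,-.8,b,-.3,c] for b in(-3,-1.5,0.6,1.5) for c in(-2.5,-1,.5,2)]
for tilt in(15,20,30):
  for side in(-40,-30,-20,-12,12,20,30,40):
    o=[]
    for z in(22,60,110):
      r=IK(pl(-16.3,1.5,z),RT(tilt,side),S,16); o.append([s.round(2).tolist() for s in r])
    print(tilt,side,o)
```

```text
15 -40 [[[0.61, 0.56, -0.63, 0.86, -0.94, -1.53]], [[0.64, 0.49, -0.64, 0.81, -0.99, -1.49]], [[0.69, 0.41, -0.64, 0.74, -1.07, -1.44]]]
15 -30 [[[0.55, 0.48, -0.68, 0.87, -0.77, -1.48]], [[0.59, 0.42, -0.68, 0.79, -0.83, -1.42]], [[0.64, 0.33, -0.67, 0.71, -0.92, -1.36]]]
15 -20 [[[0.5, 0.42, -0.72, 0.84, -0.6, -1.4]], [[0.54, 0.35, -0.71, 0.75, -0.67, -1.32]], [[0.59, 0.26, -0.69, 0.65, -0.77, -1.25]]]
15 -12 [[[0.45, 0.38, -0.73, 0.77, -0.46, -1.28]], [[0.5, 0.31, -0.72, 0.66, -0.54, -1.2]], [[0.55, 0.22, -0.69, 0.55, -0.66, -1.12]]]
15 12 [[[0.31, 0.36, -0.47, -0.22, -0.42, -0.2]], [[0.33, 0.28, -0.5, -0.18, -0.47, -0.26]], [[0.36, 0.18, -0.51, -0.14, -0.56, -0.33]]]
15 20 [[[0.19, 0.38, -0.37, -0.52, -0.54, 0.17]], [[0.21, 0.3, -0.39, -0.48, -0.58, 0.09]], [[0.24, 0.19, -0.42, -0.42, -0.64, 0.0]]]
15 30 [[[0.03, 0.41, -0.28, -0.79, -0.71, 0.5]], [[0.05, 0.34, -0.31, -0.75, -0.74, 0.44]], [[0.07, 0.23, -0.33, -0.7, -0.78, 0.34]]]
15 40 [[[-0.1, 0.47, -0.22, -0.97, -0.89, 0.73]], [[-0.09, 0.4, -0.25, -0.94, -0.91, 0.68]], [[-0.08, 0.29, -0.27, -0.9, -0.95, 0.59]]]
20 -40 [[[0.6, 0
[... 1295 characters left out ...]
 [[0.62, 0.28, -0.89, 1.15, -0.81, -1.86]]]
30 -20 [[[0.29, 0.38, -0.94, 1.76, -0.53, -2.18]], [[0.37, 0.3, -0.96, 1.57, -0.55, -2.05]], [[0.5, 0.2, -0.95, 1.3, -0.61, -1.87]]]
30 -12 [[], [[0.17, 0.26, -0.98, 1.9, -0.36, -2.18]], [[0.35, 0.15, -0.99, 1.49, -0.41, -1.91]]]
30 12 [[], [], []]
30 20 [[[0.17, 0.33, -0.45, -0.81, -0.28, 0.55]], [[0.22, 0.25, -0.5, -0.68, -0.28, 0.37]], [[0.29, 0.13, -0.57, -0.49, -0.29, 0.13]]]
30 30 [[[-0.04, 0.38, -0.36, -1.1, -0.56, 0.96]], [[-0.01, 0.29, -0.39, -1.03, -0.56, 0.85]], [[0.03, 0.18, -0.43, -0.92, -0.58, 0.7]]]
30 40 [[[-0.17, 0.45, -0.31, -1.22, -0.79, 1.16]], [[-0.16, 0.37, -0.34, -1.17, -0.8, 1.09]], [[-0.14, 0.25, -0.37, -1.1, -0.82, 0.97]]]
```

Holding the tool exactly square to the plate would break the j5 limit. Leaning 20° about the jaw axis (side = -20) solves on the current branch, and the pads still lie flat on the bar. I'll use that.

Run:
```python
from tilt import *
s=st(); a=rows(pl(-16.3,1.5,80),RT(30,-20),6,5.0)
rows(pl(-16.3,1.5,26.5),RT(30,-20),4,5.0,a)
```

```text
t 3.5 p [523.3  45.6 165.3] F [ 1.3  2.  -0.3] w 49.8 j [ 0.2   0.08 -1.    1.51 -0.16 -1.78]
from [523.3  45.6 165.3] dist 44.4 ang 19.1 n 6
[[[-0.06,0.14,0.72],[0.2,3.2,-0.0],5.0],[[-0.1,0.14,0.72],[0.2,3.2,-0.0],5.0],[[-0.14,0.15,0.71],[0.2,3.2,-0.0],5.0],[[-0.18,0.15,0.7],[0.2,3.2,-0.0],5.0],[[-0.22,0.15,0.69],[0.2,3.2,-0.0],5.0],[[-0.26,0.15,0.68],[0.2,3.2,-0.0],5.0]]
from [537.1  47.2 123.1] dist 53.5 ang 0.0 n 4
[[[-0.46,0.0,1.26],[0.0,0.0,0.0],5.0],[[-0.46,0.0,1.26],[0.0,0.0,0.0],5.0],[[-0.46,0.0,1.26],[0.0,0.0,0.0],5.0],[[-0.46,0.0,1.26],[0.0,0.0,0.0],5.0]]
```

Emit:
jog_arm([
  [[-0.06,0.14,0.72],[0.2,3.2,0],5.0],
  [[-0.1,0.14,0.72],[0.2,3.2,0],5.0],
  [[-0.14,0.15,0.71],[0.2,3.2,0],5.0],
  [[-0.18,0.15,0.7],[0.2,3.2,0],5.0],
  [[-0.22,0.15,0.69],[0.2,3.2,0],5.0],
  [[-0.26,0.15,0.68],[0.2,3.2,0],5.0],
  [[0,0,0],[0,0,0],5.0],
  [[0,0,0],[0,0,0],5.0],
])

```text
clock: 4.5
position: [534.3, 43.5, 122.8]
ee_rot: [-0.599, 0.741, -0.3, 0.044]
contact_force: [-0.5, 0.3, 0.2]
gripper_width: 49.9
```

```bash
cat >> tilt.py <<'E'
def over(out,pts):
    s=st(); c=cam('wrist'); im=eyes.get_image('wrist')[:,:,::-1].copy(); cv2.imwrite(out,im)
    for P_,col in pts: cv2.circle(im,tuple(int(v) for v in proj('wrist',P_,c)[0]),3,col,1)
    cv2.imwrite(out.replace('.png','o.png'),im); return s
PLP=[(pl(x,y,20),(0,0,255)) for x in(-55,55) for y in(-60,60)]+[(pl(-30.5,y,28),(255,0,0)) for y in(-33,33)]
OFP=[(pl(-16.3+x,1.5+y,32),(0,255,0)) for x in(-10,10) for y in(-42.5,42.5)]
E
python3 - <<'E'
from tilt import *
over('pics/w2.png',PLP+OFP)
rows(pl(-16.3,1.5,26.5),RT(30,-20),5,5.0)
E
```

```text
t 4.5 p [534.3  43.5 122.8] F [-0.5  0.3  0.2] w 49.9 j [ 0.42  0.26 -0.96  1.44 -0.57 -1.98]
from [534.3  43.3 123. ] dist 54.8 ang 0.7 n 5
[[[-0.46,-0.04,1.0],[0.1,-0.0,-0.1],5.0],[[-0.46,-0.04,1.0],[0.1,-0.0,-0.1],5.0],[[-0.45,-0.04,1.0],[0.1,-0.0,-0.1],5.0],[[-0.45,-0.04,1.0],[0.1,-0.0,-0.1],5.0],[[-0.45,-0.04,1.0],[0.1,-0.0,-0.1],5.0]]
```

View pics/w2o.png

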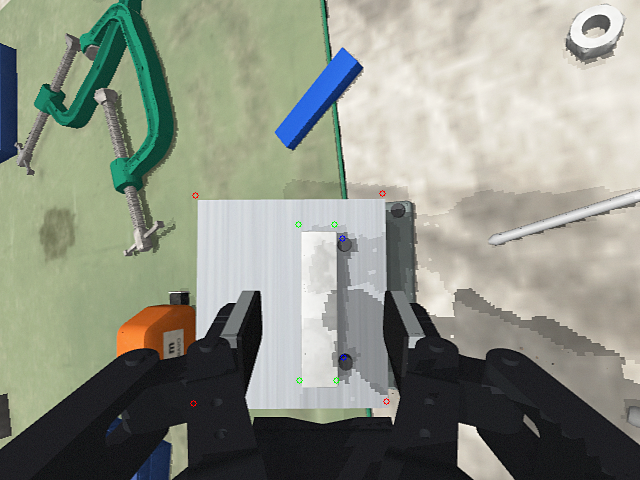

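The wrist view has the offcut centred between the fingers. The plate sits about 3 px right and 5 px down of the overlay, roughly 2 mm off my model and within calibration. I'll descend and grip.

Emit:
jog_arm([
  [[-0.5,0,1.0],[0,0,0],5.0],
  [[-0.5,0,1.0],[0,0,0],5.0],
  [[-0.5,0,1.0],[0,0,0],5.0],
  [[-0.5,0,1.0],[0,0,0],5.0],
  [[-0.45,0,0.9],[0,0,0],5.0],
  [[0,0,0],[0,0,0],5.0],
  [[0,0,0],[0,0,0],5.0],
])

```text
clock: 5.42
position: [562.0, 46.3, 75.9]
ee_rot: [-0.598, 0.741, -0.301, 0.044]
contact_force: [0.3, -0.6, -0.1]
gripper_width: 50.1
```

Run:
```python
from tilt import *
s=over('pics/w3.png',PLP+OFP); print('plate coords',Rp.T@(s['position']-tp))
```

```text
t 5.42 p [562.   46.3  75.9] F [ 0.3 -0.6 -0.1] w 50.1 j [ 0.31  0.37 -0.94  1.71 -0.54 -2.16]
plate coords [-18.43874642   3.2426661   26.73528944]
```

View pics/w3o.png

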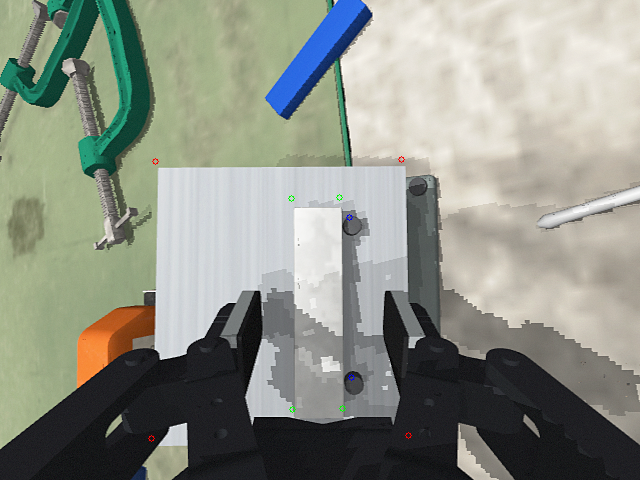

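Emit:
jog_arm([
  [[0,0,0],[0,0,0],1.0],
  [[0,0,0],[0,0,0],1.0],
  [[0,0,0],[0,0,0],1.0],
  [[0,0,0],[0,0,0],1.0],
  [[0,0,0],[0,0,0],1.0],
  [[0,0,0],[0,0,0],1.0],
])

```text
clock: 6.22
position: [562.9, 46.8, 76.8]
ee_rot: [-0.598, 0.741, -0.302, 0.044]
contact_force: [-1.8, 0.6, 6.0]
gripper_width: 17.8
```

Run:
```python
from tilt import *
s=st(); Rc=R.from_quat(s['ee_rot']).as_matrix()
rows(s['position']+pz*60,Rc,4,1.0)
```

```text
t 6.22 p [562.9  46.8  76.8] F [-1.8  0.6  6. ] w 17.8 j [ 0.31  0.37 -0.94  1.71 -0.54 -2.16]
from [562.9  46.8  76.8] dist 60.0 ang 0.0 n 4
[[[0.52,-0.0,-1.41],[-0.0,0.0,0.0],1.0],[[0.52,-0.0,-1.41],[-0.0,0.0,0.0],1.0],[[0.52,-0.0,-1.41],[-0.0,0.0,0.0],1.0],[[0.52,-0.0,-1.41],[-0.0,0.0,0.0],1.0]]
```

Emit:
jog_arm([
  [[0.25,0,-0.7],[0,0,0],1.0],
  [[0.25,0,-0.7],[0,0,0],1.0],
  [[0.25,0,-0.7],[0,0,0],1.0],
  [[0,0,0],[0,0,0],1.0],
])

```text
clock: 6.72
position: [549.8, 48.4, 94.5]
ee_rot: [-0.599, 0.741, -0.3, 0.043]
contact_force: [0.4, 0.1, -1.1]
gripper_width: 17.5
```

Run:
```python
from tilt import *
s=over('pics/w4.png',PLP); cv2.imwrite('pics/s4.png',eyes.get_image('side')[:,:,::-1]); crop('pics/s4.png',260,150,130,140,5,'pics/s4c.png')
```

```text
t 6.72 p [549.8  48.4  94.5] F [ 0.4  0.1 -1.1] w 17.5 j [ 0.36  0.33 -0.95  1.59 -0.54 -2.09]
```

View pics/w4o.png

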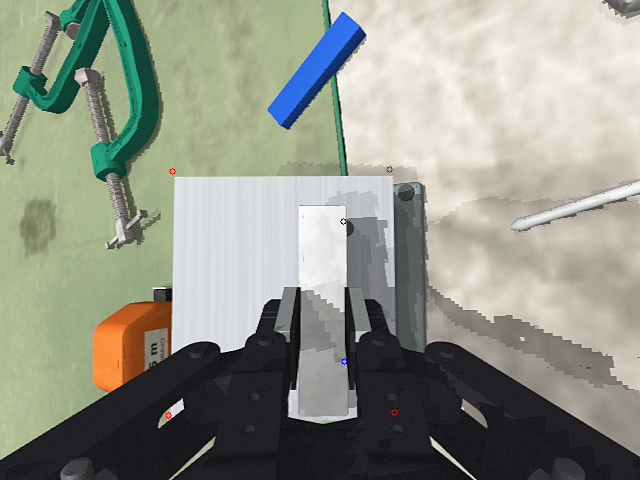

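View pics/s4c.png

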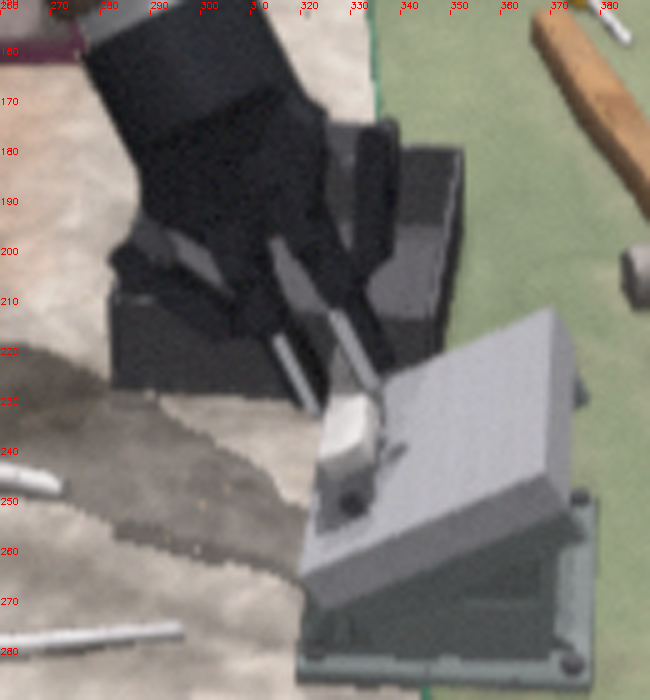

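The side view (335,235) and wrist view both show the offcut clear of the plate and held. Now to the tray.

Run:
```python
from tilt import *
S=[[.4,.3,-.7,.8,-.7,-1.3],[.7,.3,-.3,0,-.8,-.5]]
s=st(); T0=s['position']; R0=R.from_quat(s['ee_rot']).as_matrix()
T1=T0+pz*55
T2=np.array([517,267,125.]); R2=down(264); T3=np.array([517,267,17.])
for T,Rm in((T1,R0),(T2,R2),(T3,R2)): print([x.round(2).tolist() for x in IK(T,Rm,S,2)])
a=rows(T1,R0,4,1.0); b=rows(T2,R2,9,1.0,a); rows(T3,R2,6,1.0,b)
```

```text
t 6.83 p [550.3  48.2  94.3] F [-0.8  0.3 -2.2] w 17.9 j [ 0.36  0.33 -0.95  1.59 -0.55 -2.09]
[[0.5, 0.22, -0.95, 1.3, -0.6, -1.89]]
[[0.75, 0.41, -0.25, 0.0, -0.92, -0.86]]
[[0.75, 0.55, -0.35, -0.0, -0.68, -0.86]]
from [550.3  48.2  94.3] dist 55.0 ang 0.0 n 4
[[[0.48,0.0,-1.29],[-0.0,-0.0,-0.0],1.0],[[0.48,0.0,-1.29],[-0.0,-0.0,-0.0],1.0],[[0.48,0.0,-1.29],[-0.0,-0.0,-0.0],1.0],[[0.48,0.0,-1.29],[-0.0,-0.0,-0.0],1.0]]
from [523.   51.2 141.9] dist 216.6 ang 35.8 n 9
[[[-2.23,0.4,-0.82],[-3.3,-2.2,-0.7],1.0],[[-2.26,0.41,-0.71],[-3.3,-2.2,-0.7],1.0],[[-2.29,0.42,-0.6],[-3.3,-2.2,-0.7],1.0],[[-2.32,0.43,-0.49],[-3.3,-2.2,-0.7],1.0],[[-2.34,0.43,-0.37],[-3.3,-2.2,-0.7],1.0],[[-2.36,0.42,-0.26],[-3.3,-2.2,-0.7],1.0],[[-2.37,0.4,-0.15],[-3.3,-2.2,-0.7],1.0],[[-2.38,0.38,-0.03],[-3.3,-2.2,-0.7],1.0],[[-2.38,0.35,0.08],[-3.3,-2.2,-0.7],1.0]]
from [517. 267. 125.] dist 108.0 ang 0.0 n 6
[[[0.0,0.0,1.8],[0.0,0.0,0.0],1.0],[[0.0,0.0,1.8],[0.0,0.0,0.0],1.0],[[0.0,0.0,1.8],[0.0,0.0,0.0],1.0],[[0.0,0.0,1.8],[0.0,0.0,0.0],1.0],[[0.0,0.0,1.8],[0.0,0.0,0.0],1.0],[[0.0,0.0,1.8],[0.0,0.0,0.0],1.0]]
```

Emit:
jog_arm([
  [[0.48,0,-1.29],[0,0,0],1.0],
  [[0.48,0,-1.29],[0,0,0],1.0],
  [[0.48,0,-1.29],[0,0,0],1.0],
  [[0.48,0,-1.29],[0,0,0],1.0],
  [[-2.23,0.4,-0.82],[-3.3,-2.2,-0.7],1.0],
  [[-2.26,0.41,-0.71],[-3.3,-2.2,-0.7],1.0],
  [[-2.29,0.42,-0.6],[-3.3,-2.2,-0.7],1.0],
  [[-2.32,0.43,-0.49],[-3.3,-2.2,-0.7],1.0],
  [[-2.34,0.43,-0.37],[-3.3,-2.2,-0.7],1.0],
])

```text
clock: 7.95
position: [519.6, 171.5, 132.4]
ee_rot: [-0.647, 0.751, -0.133, 0.018]
contact_force: [0.6, -1.1, -1.1]
gripper_width: 17.6
```

Emit:
jog_arm([
  [[-2.36,0.42,-0.26],[-3.3,-2.2,-0.7],1.0],
  [[-2.37,0.4,-0.15],[-3.3,-2.2,-0.7],1.0],
  [[-2.38,0.38,-0.03],[-3.3,-2.2,-0.7],1.0],
  [[-2.38,0.35,0.08],[-3.3,-2.2,-0.7],1.0],
  [[0,0,0],[0,0,0],1.0],
  [[0,0,0],[0,0,0],1.0],
])

```text
clock: 8.7
position: [516.6, 265.7, 124.9]
ee_rot: [-0.671, 0.742, 0.002, -0.003]
contact_force: [0.5, -0.6, -1.9]
gripper_width: 17.3
```

Run:
```python
from tilt import *
s=over('pics/w5.png',[]); cv2.imwrite('pics/t5.png',eyes.get_image('top')[:,:,::-1]); crop('pics/t5.png',170,190,120,100,5,'pics/t5c.png')
rows([517,267,17],down(264),7,1.0)
```

```text
t 8.7 p [516.6 265.7 124.9] F [ 0.5 -0.6 -1.9] w 17.3 j [ 0.75  0.41 -0.24 -0.01 -0.93 -0.85]
from [516.6 265.8 125.3] dist 108.3 ang 0.5 n 7
[[[-0.02,-0.01,1.55],[0.1,-0.0,0.0],1.0],[[-0.02,-0.01,1.55],[0.1,-0.0,0.0],1.0],[[-0.02,-0.01,1.55],[0.1,-0.0,0.0],1.0],[[-0.02,-0.01,1.55],[0.1,-0.0,0.0],1.0],[[-0.02,-0.01,1.55],[0.1,-0.0,0.0],1.0],[[-0.02,-0.01,1.55],[0.1,-0.0,0.0],1.0],[[-0.02,-0.01,1.55],[0.1,-0.0,0.0],1.0]]
```

View pics/w5.png

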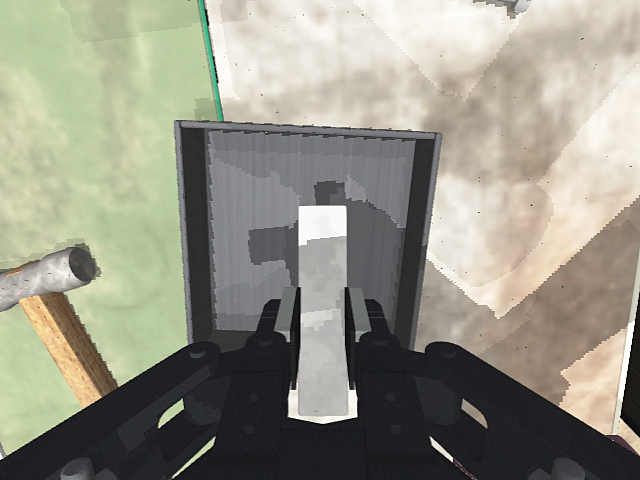

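View pics/t5c.png

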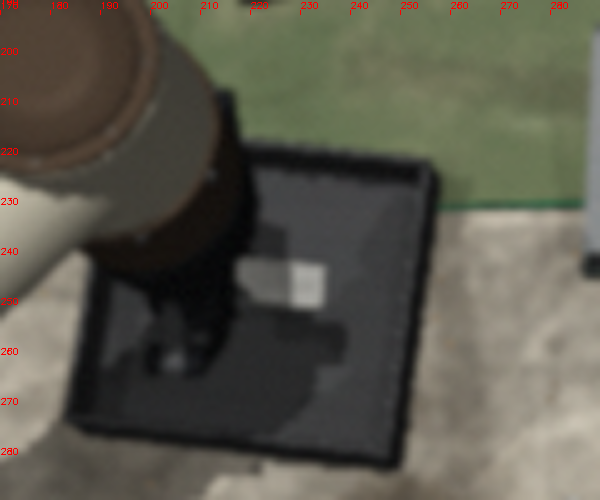

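The wrist and top views show the bar held over the middle of the tray. It's tipped 20°, so its lower end will touch first. I'll stop at about z = 31 and release.

Emit:
jog_arm([
  [[0,0,1.9],[0,0,0],1.0],
  [[0,0,1.9],[0,0,0],1.0],
  [[0,0,1.9],[0,0,0],1.0],
  [[0,0,1.9],[0,0,0],1.0],
  [[0,0,1.7],[0,0,0],1.0],
  [[0,0,0],[0,0,0],1.0],
])

```text
clock: 9.55
position: [515.9, 266.0, 31.4]
ee_rot: [-0.671, 0.741, 0.002, -0.003]
contact_force: [-0.1, 0.6, -1.2]
gripper_width: 18.1
```

Emit:
jog_arm([
  [[0,0,0],[0,0,0],4.5],
  [[0,0,0],[0,0,0],4.5],
  [[0,0,0],[0,0,0],4.5],
  [[0,0,0],[0,0,0],4.5],
  [[0,0,-2],[0,0,0],4.5],
  [[0,0,-3],[0,0,0],4.5],
  [[0,0,-3],[0,0,0],4.5],
  [[0,0,-3],[0,0,0],4.5],
  [[0,0,-3],[0,0,0],4.5],
])

```text
clock: 10.68
position: [517.5, 266.6, 173.8]
ee_rot: [-0.671, 0.741, 0.003, -0.001]
contact_force: [-0.2, 0.0, -0.9]
gripper_width: 45.0
```

Run:
```python
from tilt import *
s=over('pics/w6.png',[])
```

```text
t 10.68 p [517.5 266.6 173.8] F [-0.2  0.  -0.9] w 45.0 j [ 0.75  0.36 -0.18 -0.01 -1.03 -0.85]
```

View pics/w6.png

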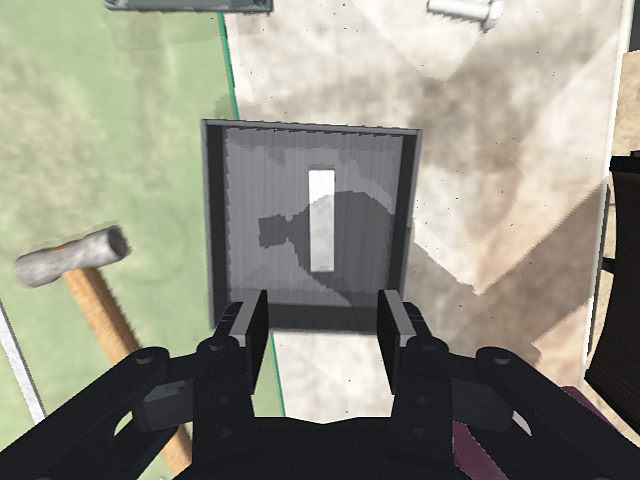

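The wrist view shows the offcut flat in the tray, at about (321,220). For the pin, I'll check IK for the grasp and the insertion using the same 20° lean about the jaw axis.

```bash
cat >> tilt.py <<'E'
def tcp(g,Rm): return np.array(g)+19*Rm[:,2]
E
python3 - <<'E'
from tilt import *
S=[[.3,.3,-.8,1.5,-.5,-2],[-.3,.3,-.5,0.3,-.8,-.5],[0,.3,-.5,-.8,-.6,0.5],[-.4,.3,-.6,.8,-.6,1.5],[-.4,.3,-.6,.8,-.6,-2.5]]
for side in(-20,20):
  Ri=RT(30,side); M=Rp.T@Ri
  for z in(52,85,125,160): print('ins',side,z,[x.round(2).tolist() for x in IK(tcp(pl(-18,0,z),Ri),Ri,S,5)])
  for psi in range(-180,180,30):
    Rg=R.from_euler('z',psi,degrees=True).as_matrix()@M
    print('grasp',side,psi,'jaw',Rg[:,1].round(2),'z',Rg[:,2].round(2),[x.round(2).tolist() for x in IK(tcp([490,-317,102],Rg),Rg,S,5)])
E
```

```text
ins -20 52 [[0.28, 0.35, -0.96, 1.74, -0.53, -2.15]]
ins -20 85 [[0.36, 0.28, -0.97, 1.57, -0.54, -2.04]]
ins -20 125 [[0.46, 0.2, -0.97, 1.34, -0.59, -1.89]]
ins -20 160 [[0.55, 0.13, -0.95, 1.16, -0.65, -1.76]]
grasp -20 -180 jaw [ 1.  0. -0.] z [-0.    0.34 -0.94] [[-0.46, 0.56, -0.03, -0.34, -1.17, -2.52]]
grasp -20 -150 jaw [ 0.87  0.5  -0.  ] z [-0.17  0.3  -0.94] [[-0.4, 0.6, 0.01, -0.22, -1.27, -2.12]]
grasp -20 -120 jaw [ 0.5   0.87 -0.  ] z [-0.3   0.17 -0.94] [[-0.33, 0.61, -0.02, -0.07, -1.28, -1.73]]
grasp -20 -90 jaw [-0.  1. -0.] z [-0.34 -0.   -0.94] [[-0.26, 0.6, -0.12, 0.09, -1.2, -1.36]]
grasp -20 -60 jaw [-0.5   0.87 -0.  ] z [-0.3  -0.17 -0.94] [[-0.19, 0.55, -0.27, 0.26, -1.04, -1.02]]
grasp -20 -30 jaw [-0.87  0.5  -0.  ] z [-0.17 -0.3  -0.94] [[-0.17, 0.48, -0.46, 0.46, -0.81, -0.7]]
grasp -20 0 jaw [-1. -0. -0.] z [-0.   -0.34 -0.94] [[-0.19, 0.41, -0.64, 0.68, -0.56, -0.4]]
grasp -20 30 jaw [-0.87 -0.5  -0.  ] z [ 0.17 -0.3  -0.94] [[-0.3, 0.35, -0.78, 0.93, -0.29, -0.06]]
grasp -20 60 jaw [-0.5  -0.87 -0.  ] z [ 0.3  -0.17 -0.94] [[-0.28, 0.35, -0.67, 0.38,
[... 1012 characters left out ...]
0.76, -0.3]]
grasp 20 -30 jaw [-0.87  0.5  -0.  ] z [ 0.17  0.3  -0.94] [[-0.49, 0.49, -0.11, -0.42, -0.99, 0.2]]
grasp 20 0 jaw [-1. -0. -0.] z [-0.    0.34 -0.94] [[-0.46, 0.56, -0.03, -0.34, -1.17, 0.62]]
grasp 20 30 jaw [-0.87 -0.5  -0.  ] z [-0.17  0.3  -0.94] [[-0.4, 0.6, 0.01, -0.22, -1.27, 1.02]]
grasp 20 60 jaw [-0.5  -0.87 -0.  ] z [-0.3   0.17 -0.94] [[-0.33, 0.61, -0.02, -0.07, -1.28, 1.41]]
grasp 20 90 jaw [-0. -1. -0.] z [-0.34  0.   -0.94] [[-0.26, 0.6, -0.12, 0.09, -1.2, 1.78]]
grasp 20 120 jaw [ 0.5  -0.87 -0.  ] z [-0.3  -0.17 -0.94] [[-0.19, 0.55, -0.27, 0.26, -1.04, 2.12]]
grasp 20 150 jaw [ 0.87 -0.5  -0.  ] z [-0.17 -0.3  -0.94] [[-0.17, 0.48, -0.46, 0.46, -0.81, 2.44]]
```

```bash
cat >> tilt.py <<'E'
Ri=RT(30,-20); M=Rp.T@Ri
Rg=R.from_euler('z',-30,degrees=True).as_matrix()@M
PIN=np.array([490,-316.7])
E
python3 - <<'E'
from tilt import *
st(); T=tcp([*PIN,185],Rg); print(T); rows(T,Rg,14,4.5)
E
```

```text
t 10.72 p [519.8 267.9 178.6] F [ 1.2 -0.1  4.2] w 44.8 j [ 0.75  0.36 -0.17 -0.   -1.04 -0.85]
[ 486.75080864 -322.32776452  167.14584021]
from [519.8 267.9 178.6] dist 591.3 ang 31.7 n 14
[[[4.22,-0.18,0.06],[-0.3,1.4,1.7],4.5],[[4.21,-0.31,0.16],[-0.3,1.4,1.7],4.5],[[4.19,-0.43,0.26],[-0.3,1.4,1.7],4.5],[[4.17,-0.56,0.36],[-0.3,1.4,1.7],4.5],[[4.14,-0.69,0.47],[-0.3,1.4,1.7],4.5],[[4.11,-0.81,0.56],[-0.3,1.4,1.7],4.5],[[4.06,-0.94,0.66],[-0.3,1.4,1.7],4.5],[[4.02,-1.07,0.76],[-0.3,1.4,1.7],4.5],[[3.96,-1.19,0.85],[-0.3,1.4,1.7],4.5],[[3.9,-1.31,0.94],[-0.3,1.4,1.7],4.5],[[3.84,-1.44,1.03],[-0.3,1.4,1.7],4.5],[[3.76,-1.56,1.12],[-0.3,1.4,1.7],4.5],[[3.69,-1.67,1.2],[-0.3,1.4,1.7],4.5],[[3.6,-1.79,1.29],[-0.3,1.4,1.7],4.5]]
```

Emit:
jog_arm([
  [[4.22,-0.18,0.06],[-0.3,1.4,1.7],4.5],
  [[4.21,-0.31,0.16],[-0.3,1.4,1.7],4.5],
  [[4.19,-0.43,0.26],[-0.3,1.4,1.7],4.5],
  [[4.17,-0.56,0.36],[-0.3,1.4,1.7],4.5],
  [[0,0,0],[0,0,0],4.5],
  [[0,0,0],[0,0,0],4.5],
])

```text
clock: 11.48
position: [508.3, 98.3, 170.2]
ee_rot: [-0.625, 0.779, -0.023, -0.044]
contact_force: [-0.2, 0.0, -0.6]
gripper_width: 45.2
```

Run:
```python
from tilt import *
s=over('pics/w7.png',PLP+[(pl(-18,0,20),(0,255,255))]);T=tcp([*PIN,185],Rg); print(T); rows(T,Rg,10,4.5)
cv2.imwrite('pics/s7.png',eyes.get_image('side')[:,:,::-1]);cv2.imwrite('pics/t7.png',eyes.get_image('top')[:,:,::-1])
crop('pics/s7.png',310,205,90,85,7,'pics/s7c.png');crop('pics/t7.png',270,180,100,75,8,'pics/t7c.png')
```

```text
t 11.47 p [508.3  98.3 170.2] F [-0.2  0.  -0.6] w 45.2 j [ 0.54  0.29 -0.33  0.07 -1.04 -0.79]
[ 486.75080864 -322.32776452  167.14584021]
from [508.4  98.7 170.2] dist 421.6 ang 22.5 n 10
[[[4.14,-0.7,0.42],[-0.3,1.4,1.7],4.5],[[4.1,-0.83,0.52],[-0.3,1.4,1.7],4.5],[[4.06,-0.95,0.62],[-0.3,1.4,1.7],4.5],[[4.01,-1.08,0.71],[-0.3,1.4,1.7],4.5],[[3.96,-1.2,0.8],[-0.3,1.4,1.7],4.5],[[3.9,-1.33,0.89],[-0.3,1.4,1.7],4.5],[[3.84,-1.45,0.98],[-0.3,1.4,1.7],4.5],[[3.76,-1.57,1.07],[-0.3,1.4,1.7],4.5],[[3.69,-1.69,1.15],[-0.3,1.4,1.7],4.5],[[3.61,-1.8,1.23],[-0.3,1.4,1.7],4.5]]
```

View pics/w7o.png

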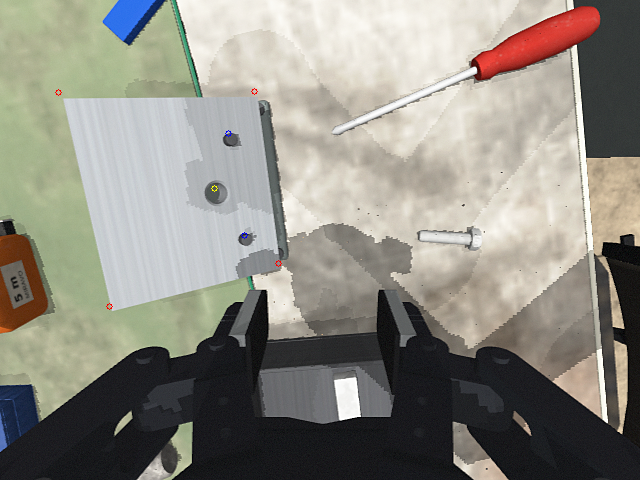

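View pics/s7c.png

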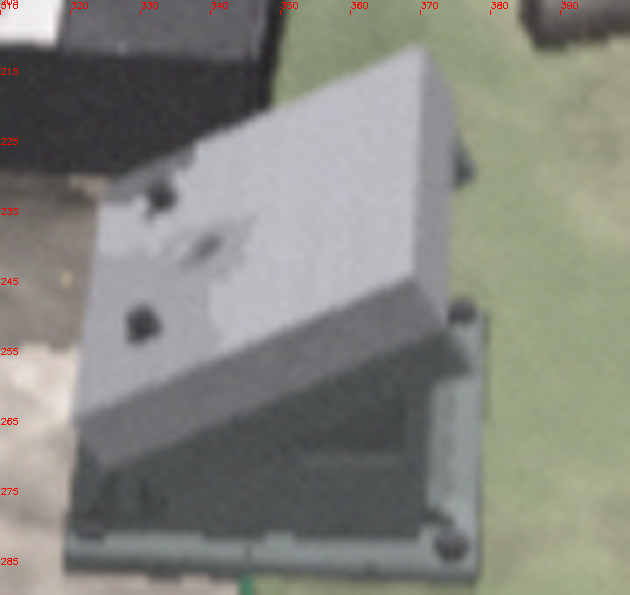

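View pics/t7c.png

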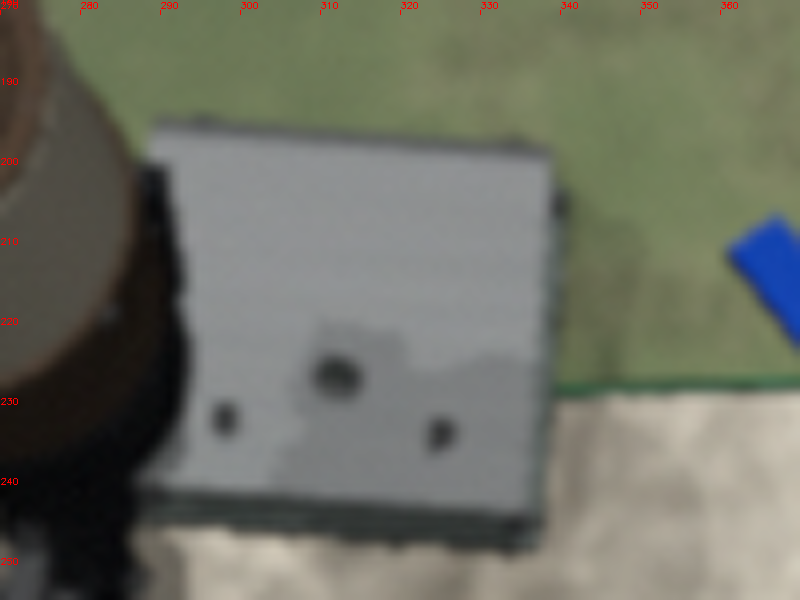

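The hole is clear now: wrist (216,193), side (338.5,240), top (311,227). My model is within about 2–3 mm of all three. I'll go on to the pin and make the final correction with the pin tip in view.

Emit:
jog_arm([
  [[4.14,-0.7,0.42],[-0.3,1.4,1.7],4.5],
  [[4.1,-0.83,0.52],[-0.3,1.4,1.7],4.5],
  [[4.06,-0.95,0.62],[-0.3,1.4,1.7],4.5],
  [[4.01,-1.08,0.71],[-0.3,1.4,1.7],4.5],
  [[3.96,-1.2,0.8],[-0.3,1.4,1.7],4.5],
  [[3.9,-1.33,0.89],[-0.3,1.4,1.7],4.5],
  [[3.84,-1.45,0.98],[-0.3,1.4,1.7],4.5],
  [[3.76,-1.57,1.07],[-0.3,1.4,1.7],4.5],
  [[3.69,-1.69,1.15],[-0.3,1.4,1.7],4.5],
  [[3.61,-1.8,1.23],[-0.3,1.4,1.7],4.5],
])

```text
clock: 12.88
position: [487.8, -323.7, 166.7]
ee_rot: [-0.495, 0.851, -0.085, -0.152]
contact_force: [0.2, -0.4, 0.3]
gripper_width: 44.8
```

Emit:
jog_arm([
  [[0,0,0],[0,0,0],4.5],
  [[0,0,0],[0,0,0],4.5],
])

```text
clock: 13.12
position: [487.5, -322.4, 166.6]
ee_rot: [-0.495, 0.851, -0.084, -0.151]
contact_force: [-0.3, -0.1, -0.2]
gripper_width: 44.8
```

Run:
```python
from tilt import *
s=over('pics/w8.png',[(np.array([*PIN,z]),(0,255,0)) for z in(122,75)]+[(np.array([569.6,-319.5,102]),(0,0,255))])
Rc=R.from_quat(s['ee_rot']).as_matrix(); print('g',s['position']-19*Rc[:,2])
rows(tcp([*PIN,102],Rg),Rg,6,4.5)
```

```text
t 13.12 p [ 487.5 -322.4  166.6] F [-0.3 -0.1 -0.2] w 44.8 j [-0.16  0.39 -0.34  0.38 -1.01 -0.59]
g [ 490.80063935 -316.82692338  184.44785269]
from [ 487.6 -322.1  166.8] dist 82.7 ang 0.5 n 6
[[[-0.46,0.0,1.3],[0.0,0.0,0.1],4.5],[[-0.46,0.0,1.3],[0.0,0.0,0.1],4.5],[[-0.46,0.0,1.3],[0.0,0.0,0.1],4.5],[[-0.46,0.01,1.3],[0.0,0.0,0.1],4.5],[[-0.46,0.01,1.3],[0.0,0.0,0.1],4.5],[[-0.46,0.01,1.3],[0.0,0.0,0.1],4.5]]
```

View pics/w8o.png

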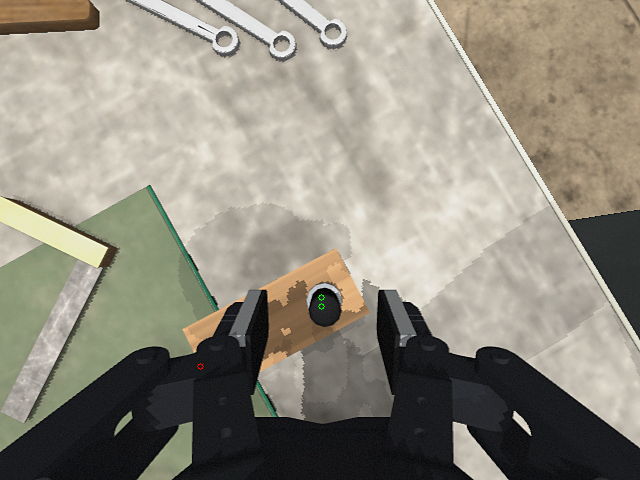

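In the wrist view the pin is centred between the fingers, with the knob at (325,307). The small image bias is the same one I saw at the plate, so the relative geometry holds. I'll descend and grip.

Emit:
jog_arm([
  [[-0.46,0,1.3],[0,0,0.1],4.5],
  [[-0.46,0,1.3],[0,0,0.1],4.5],
  [[-0.46,0,1.3],[0,0,0.1],4.5],
  [[-0.46,0,1.3],[0,0,0.1],4.5],
  [[-0.46,0,1.3],[0,0,0.1],4.5],
  [[-0.46,0,1.3],[0,0,0],4.5],
  [[0,0,0],[0,0,0],4.5],
])

```text
clock: 14.05
position: [485.5, -323.4, 82.7]
ee_rot: [-0.491, 0.854, -0.084, -0.152]
contact_force: [0.2, -0.1, -0.2]
gripper_width: 45.0
```

Emit:
jog_arm([
  [[0,0,0],[0,0,0],1.0],
  [[0,0,0],[0,0,0],1.0],
  [[0,0,0],[0,0,0],1.0],
  [[0,0,0],[0,0,0],1.0],
  [[0,0,0],[0,0,0],1.0],
  [[0,0,0],[0,0,0],1.0],
])

```text
clock: 14.8
position: [486.5, -323.5, 84.6]
ee_rot: [-0.491, 0.854, -0.085, -0.151]
contact_force: [-1.9, 2.5, 5.2]
gripper_width: 16.7
```

Run:
```python
from tilt import *
s=st(); Rc=R.from_quat(s['ee_rot']).as_matrix(); print('g',s['position']-19*Rc[:,2])
cv2.imwrite('pics/s9.png',eyes.get_image('side')[:,:,::-1]);crop('pics/s9.png',265,325,120,100,6,'pics/s9c.png')
a=rows(s['position']+[0,0,50],Rc,4,1.0)
```

```text
t 14.8 p [ 486.5 -323.5   84.6] F [-1.9  2.5  5.2] w 16.7 j [-0.17  0.48 -0.45  0.45 -0.82 -0.7 ]
g [ 489.82010052 -317.87343657  102.48213064]
from [ 486.5 -323.5   84.6] dist 50.0 ang 0.0 n 4
[[[0.43,0.0,-1.18],[0.0,-0.0,0.0],1.0],[[0.43,0.0,-1.18],[0.0,-0.0,0.0],1.0],[[0.43,0.0,-1.18],[0.0,-0.0,0.0],1.0],[[0.43,0.0,-1.18],[0.0,-0.0,0.0],1.0]]
```

View pics/s9c.png

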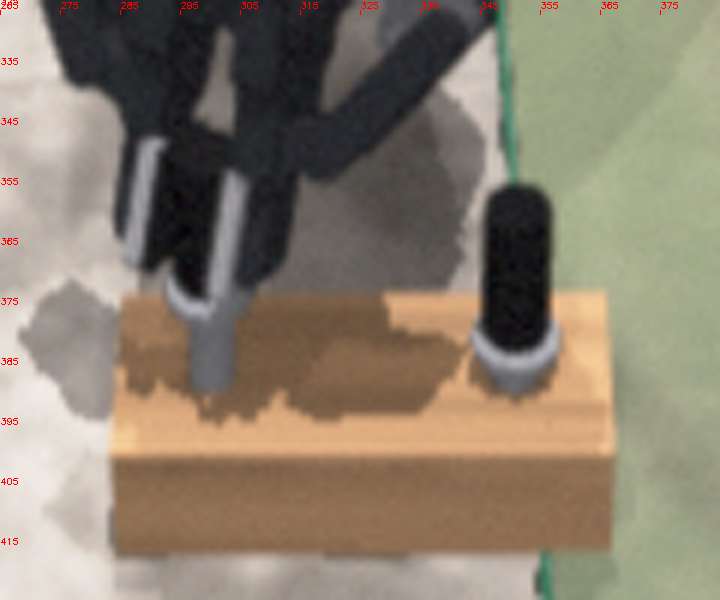

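Emit:
jog_arm([
  [[0.43,0,-1.18],[0,0,0],1.0],
  [[0.43,0,-1.18],[0,0,0],1.0],
  [[0.43,0,-1.18],[0,0,0],1.0],
  [[0.43,0,-1.18],[0,0,0],1.0],
  [[0.6,0,-1.6],[0,0,0],1.0],
  [[0.6,0,-1.6],[0,0,0],1.0],
  [[0,0,0],[0,0,0],1.0],
])

```text
clock: 15.72
position: [487.4, -324.0, 170.2]
ee_rot: [-0.491, 0.854, -0.086, -0.15]
contact_force: [-0.4, 0.4, -0.8]
gripper_width: 16.3
```

Run:
```python
from tilt import *
s=st(); Rc=R.from_quat(s['ee_rot']).as_matrix(); print('g',s['position']-19*Rc[:,2])
cv2.imwrite('pics/s10.png',eyes.get_image('side')[:,:,::-1]);crop('pics/s10.png',245,275,130,125,5,'pics/s10c.png')
T=tcp(pl(-18,0,137),Ri); rows(T,Ri,14,1.0)
```

```text
t 15.72 p [ 487.4 -324.   170.2] F [-0.4  0.4 -0.8] w 16.3 j [-0.16  0.39 -0.34  0.38 -1.01 -0.6 ]
g [ 490.68635169 -318.39518038  188.03478783]
from [ 486.6 -323.8  169. ] dist 366.6 ang 38.4 n 14
[[[-2.25,1.14,-0.72],[2.6,-0.4,-0.9],1.0],[[-2.27,1.07,-0.75],[2.6,-0.4,-0.9],1.0],[[-2.29,1.0,-0.78],[2.6,-0.4,-0.9],1.0],[[-2.31,0.93,-0.8],[2.6,-0.4,-0.9],1.0],[[-2.33,0.86,-0.82],[2.6,-0.4,-0.9],1.0],[[-2.35,0.79,-0.84],[2.6,-0.4,-0.9],1.0],[[-2.37,0.71,-0.86],[2.6,-0.4,-0.9],1.0],[[-2.39,0.64,-0.87],[2.6,-0.4,-0.9],1.0],[[-2.4,0.56,-0.88],[2.6,-0.4,-0.9],1.0],[[-2.42,0.49,-0.88],[2.6,-0.4,-0.9],1.0],[[-2.43,0.41,-0.88],[2.6,-0.4,-0.9],1.0],[[-2.44,0.34,-0.88],[2.6,-0.4,-0.9],1.0],[[-2.45,0.26,-0.88],[2.6,-0.4,-0.9],1.0],[[-2.46,0.18,-0.87],[2.6,-0.4,-0.9],1.0]]
```

View pics/s10c.png

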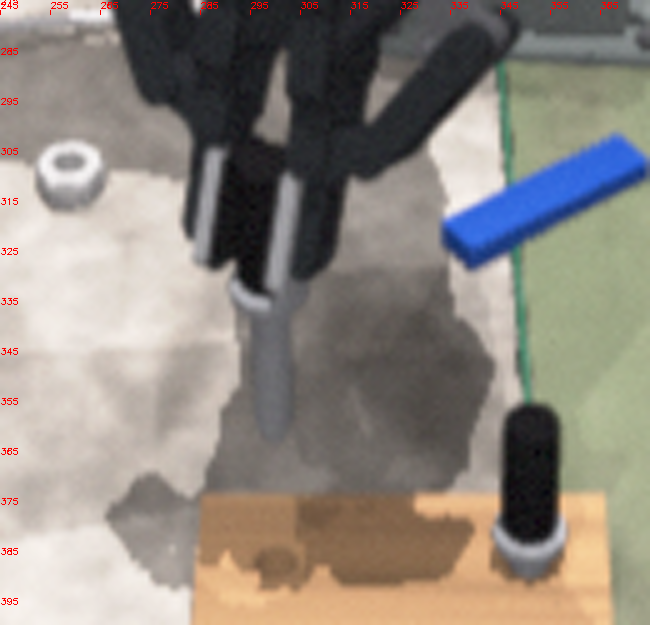

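The side view shows the long pin lifted and vertical, with its tip at about (299,362), and the short pin untouched. Moving to the pre-insert pose.

Emit:
jog_arm([
  [[-2.25,1.14,-0.72],[2.6,-0.4,-0.9],1.0],
  [[-2.27,1.07,-0.75],[2.6,-0.4,-0.9],1.0],
  [[-2.29,1.0,-0.78],[2.6,-0.4,-0.9],1.0],
  [[-2.31,0.93,-0.8],[2.6,-0.4,-0.9],1.0],
  [[-2.33,0.86,-0.82],[2.6,-0.4,-0.9],1.0],
  [[-2.35,0.79,-0.84],[2.6,-0.4,-0.9],1.0],
  [[-2.37,0.71,-0.86],[2.6,-0.4,-0.9],1.0],
])

```text
clock: 16.65
position: [499.7, -140.3, 160.8]
ee_rot: [-0.557, 0.804, -0.199, -0.055]
contact_force: [0.3, -0.1, -1.3]
gripper_width: 16.5
```

Emit:
jog_arm([
  [[-2.39,0.64,-0.87],[2.6,-0.4,-0.9],1.0],
  [[-2.4,0.56,-0.88],[2.6,-0.4,-0.9],1.0],
  [[-2.42,0.49,-0.88],[2.6,-0.4,-0.9],1.0],
  [[-2.43,0.41,-0.88],[2.6,-0.4,-0.9],1.0],
  [[-2.44,0.34,-0.88],[2.6,-0.4,-0.9],1.0],
  [[-2.45,0.26,-0.88],[2.6,-0.4,-0.9],1.0],
  [[-2.46,0.18,-0.87],[2.6,-0.4,-0.9],1.0],
  [[0,0,0],[0,0,0],1.0],
  [[0,0,0],[0,0,0],1.0],
])

```text
clock: 17.77
position: [513.1, 40.9, 152.9]
ee_rot: [-0.606, 0.733, -0.306, 0.042]
contact_force: [-0.0, -0.4, -0.2]
gripper_width: 16.4
```

```bash
cat >> tilt.py <<'E'
def look(k):
    s=st(); Rc=R.from_quat(s['ee_rot']).as_matrix(); g=s['position']-19*Rc[:,2]; ax=Rc@(Ri.T@pz) # pin axis if grip kept
    tip=g-92*ax; print('g plate',(Rp.T@(g-tp)).round(1),'tip model plate',(Rp.T@(tip-tp)).round(1),'axis err deg',np.degrees(np.arccos(min(1,ax@pz))).round(1))
    for n in('top','side','wrist'):
        c=cam(n); im=eyes.get_image(n)[:,:,::-1].copy(); cv2.imwrite(f'pics/{n[0]}{k}.png',im)
        for P_,col in((tip,(0,255,0)),(pl(-18,0,20),(0,255,255)),(g-32*ax,(255,0,255))): print(n,proj(n,P_,c)[0].round(1),end=' ')
        print()
    crop(f'pics/t{k}.png',270,180,100,75,8,f'pics/t{k}c.png'); crop(f'pics/s{k}.png',290,185,100,85,7,f'pics/s{k}c.png')
    return s
E
python3 - <<'E'
from tilt import *
look(11)
E
```

```text
t 17.77 p [513.1  40.9 152.9] F [-0.  -0.4 -0.2] w 16.4 j [ 0.5   0.18 -0.97  1.3  -0.62 -1.85]
g plate [-21.6  -0.6 135.2] tip model plate [-21.7  -1.4  43.2] axis err deg 0.5
top [312.2 231.3] top [312.4 227.1] top [310.1 238.7] 
side [330.7 233.3] side [338.  240.6] side [315.4 210.7] 
wrist [322.7 300.6] wrist [317.1 299.2] wrist [322.7 315.2]
```

View pics/t11c.png

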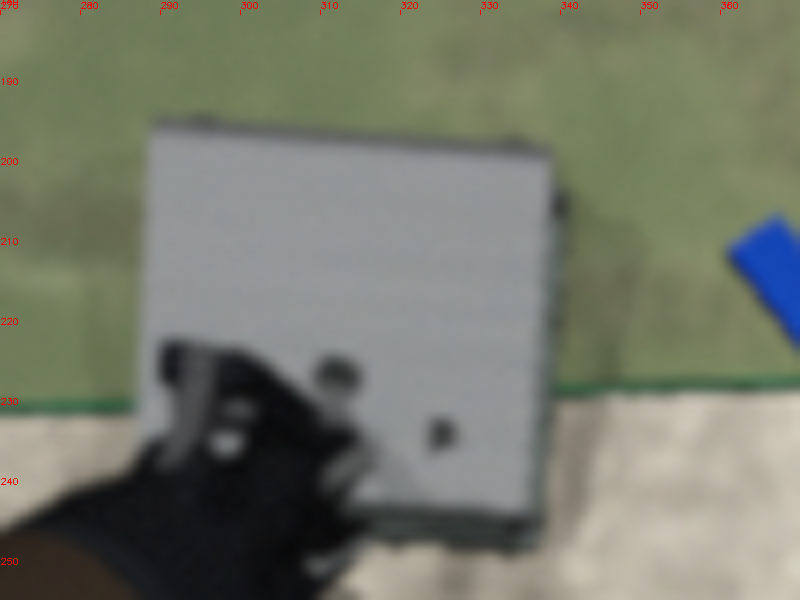

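View pics/s11c.png

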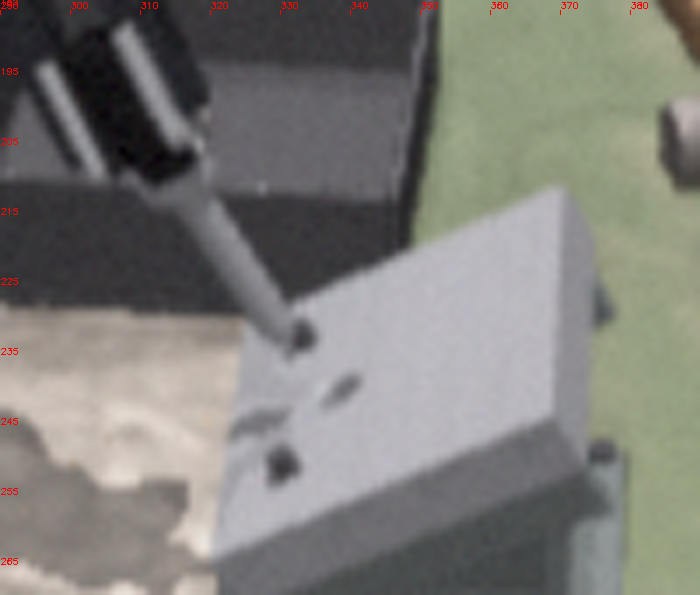

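View pics/w11.png

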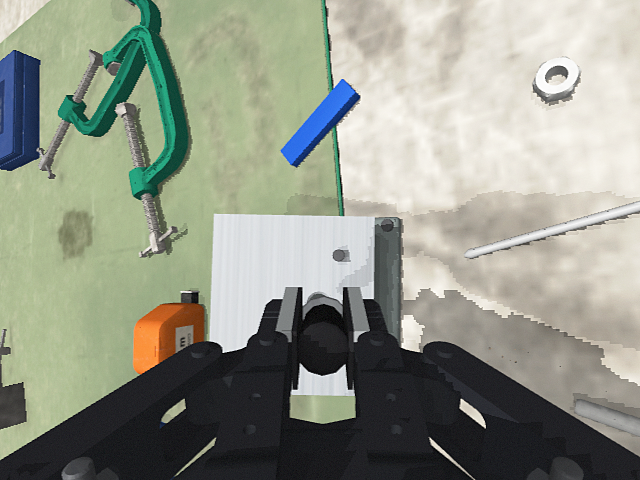

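Side shows the tip at (331,235), where the model says (330.7,233.3), and the hole at (338.7,240.7). Top shows the hole at (312,227). The model agrees to within 1–2 px. I'll correct the 3.6 mm lag and go closer.

Run:
```python
from tilt import *
st(); rows(tcp(pl(-18,0,120),Ri),Ri,3,1.0)
```

```text
t 17.93 p [513.4  40.9 153.3] F [-0.2  0.4 -0.4] w 16.9 j [ 0.5   0.18 -0.97  1.3  -0.62 -1.85]
from [513.4  40.9 153.3] dist 15.8 ang 0.9 n 3
[[[-0.2,-0.1,0.47],[-0.1,-0.2,0.2],1.0],[[-0.2,-0.1,0.48],[-0.1,-0.2,0.2],1.0],[[-0.2,-0.1,0.48],[-0.1,-0.2,0.2],1.0]]
```

Emit:
jog_arm([
  [[-0.2,-0.1,0.47],[-0.1,-0.2,0.2],1.0],
  [[-0.2,-0.1,0.48],[-0.1,-0.2,0.2],1.0],
  [[-0.2,-0.1,0.48],[-0.1,-0.2,0.2],1.0],
  [[0,0,0],[0,0,0],1.0],
  [[0,0,0],[0,0,0],1.0],
])

```text
clock: 18.55
position: [523.8, 40.8, 141.4]
ee_rot: [-0.604, 0.736, -0.301, 0.046]
contact_force: [-0.3, -0.0, -1.2]
gripper_width: 16.5
```

Run:
```python
from tilt import *
look(12)
```

```text
t 18.55 p [523.8  40.8 141.4] F [-0.3 -0.  -1.2] w 16.5 j [ 0.45  0.21 -0.97  1.37 -0.58 -1.9 ]
g plate [-18.1   0.2 120. ] tip model plate [-18.2   0.4  28. ] axis err deg 0.1
top [311.9 228. ] top [312.4 227.1] top [310.1 235.2] 
side [336.  237.7] side [338.  240.6] side [321.  215.5] 
wrist [322.  300.3] wrist [321.6 298.2] wrist [321.9 314.8]
```

View pics/t12c.png

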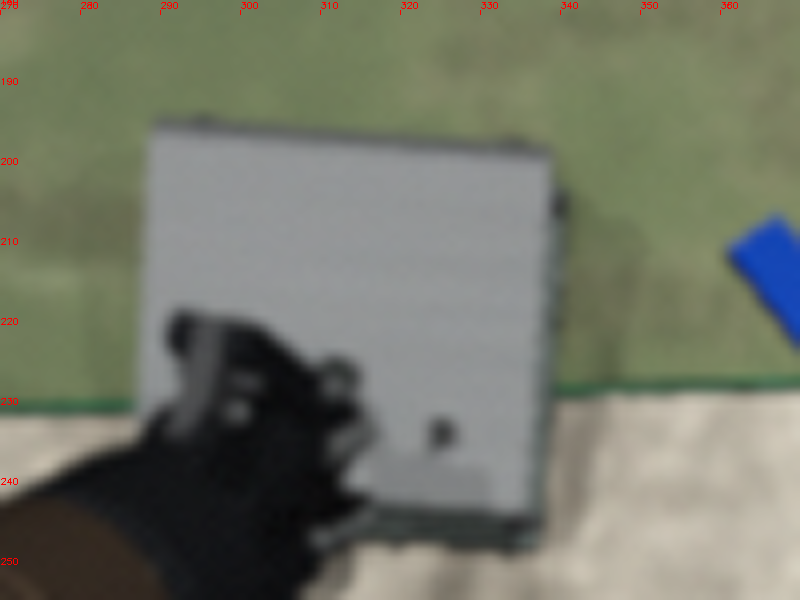

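View pics/s12c.png

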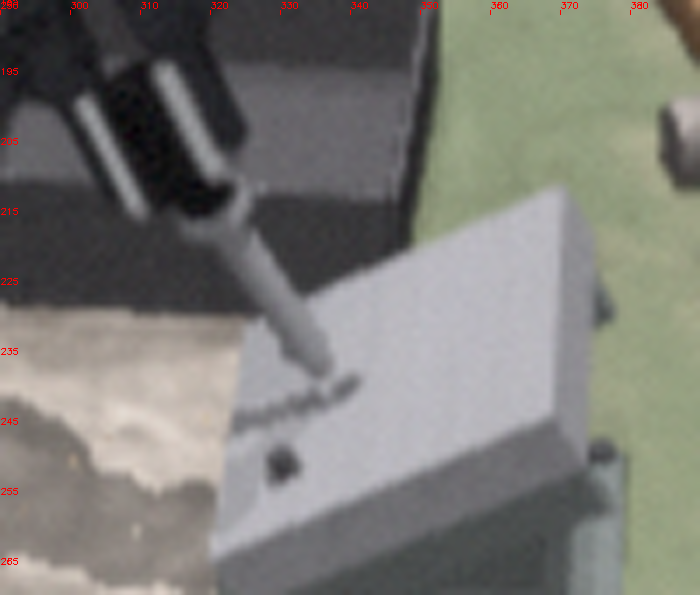

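The pin tip (side 335.7,238.1; top 312,228) and the collar match the model to within 0.5 px, and the hole is on its axis. I'll insert in small steps and watch the force.

Emit:
jog_arm([
  [[-0.17,0,0.47],[0,0,0],1.0],
  [[-0.17,0,0.47],[0,0,0],1.0],
  [[-0.17,0,0.47],[0,0,0],1.0],
  [[0,0,0],[0,0,0],1.0],
])

```text
clock: 19.2
position: [531.2, 39.8, 127.9]
ee_rot: [-0.604, 0.737, -0.301, 0.045]
contact_force: [-0.2, 0.3, -1.0]
gripper_width: 16.4
```

Run:
```python
from tilt import *
look(13)
```

```text
t 19.2 p [531.2  39.8 127.9] F [-0.2  0.3 -1. ] w 16.4 j [ 0.41  0.24 -0.97  1.45 -0.56 -1.96]
g plate [-18.3   0.  104.5] tip model plate [-18.5   0.2  12.5] axis err deg 0.1
top [312.5 226.4] top [312.4 227.1] top [310.7 233.4] 
side [339.7 243.3] side [338.  240.6] side [324.8 221.4] 
wrist [322.3 300.2] wrist [321.5 301.3] wrist [322.2 314.6]
```

View pics/s13c.png

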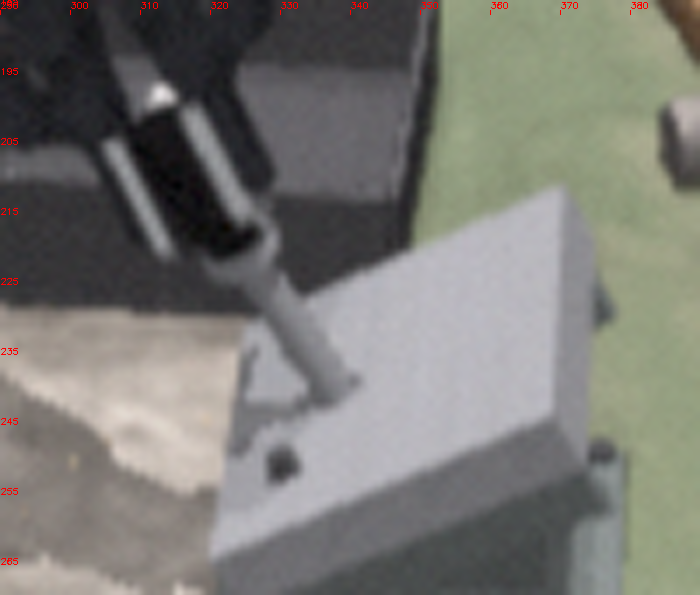

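The tip is 7.5 mm into the hole with no contact force. Continuing.

Emit:
jog_arm([
  [[-0.17,0,0.47],[0,0,0],1.0],
  [[-0.17,0,0.47],[0,0,0],1.0],
  [[-0.17,0,0.47],[0,0,0],1.0],
  [[0,0,0],[0,0,0],1.0],
])

```text
clock: 19.85
position: [538.7, 39.0, 115.0]
ee_rot: [-0.604, 0.737, -0.301, 0.046]
contact_force: [-0.6, -0.5, -0.7]
gripper_width: 16.7
```

Run:
```python
from tilt import *
s=st(); Rc=R.from_quat(s['ee_rot']).as_matrix(); print((Rp.T@(s['position']-19*Rc[:,2]-tp)).round(1), s['wrist_torque'].round(2))
```

```text
t 19.85 p [538.7  39.  115. ] F [-0.6 -0.5 -0.7] w 16.7 j [ 0.37  0.27 -0.97  1.54 -0.55 -2.01]
[-18.3   0.1  89.6] [ 0.92  0.99 -0.03]
```

Emit:
jog_arm([
  [[-0.17,0,0.47],[0,0,0],1.0],
  [[-0.17,0,0.47],[0,0,0],1.0],
  [[-0.17,0,0.47],[0,0,0],1.0],
  [[-0.17,0,0.47],[0,0,0],1.0],
  [[-0.17,0,0.47],[0,0,0],1.0],
  [[0,0,0],[0,0,0],1.0],
])

```text
clock: 20.6
position: [551.1, 37.8, 93.4]
ee_rot: [-0.604, 0.737, -0.301, 0.046]
contact_force: [-0.1, 0.1, -1.2]
gripper_width: 16.3
```

Run:
```python
from tilt import *
look(14)
```

```text
t 20.6 p [551.1  37.8  93.4] F [-0.1  0.1 -1.2] w 16.3 j [ 0.31  0.32 -0.97  1.67 -0.53 -2.11]
g plate [-18.3   0.1  64.6] tip model plate [-18.4   0.3 -27.4] axis err deg 0.1
top [313.6 222. ] top [312.4 227.1] top [311.9 228.6] 
side [349.3 257.3] side [338.  240.6] side [334.8 236.1] 
wrist [322.2 300.2] wrist [321.4 310.4] wrist [322.1 314.7]
```

View pics/s14c.png

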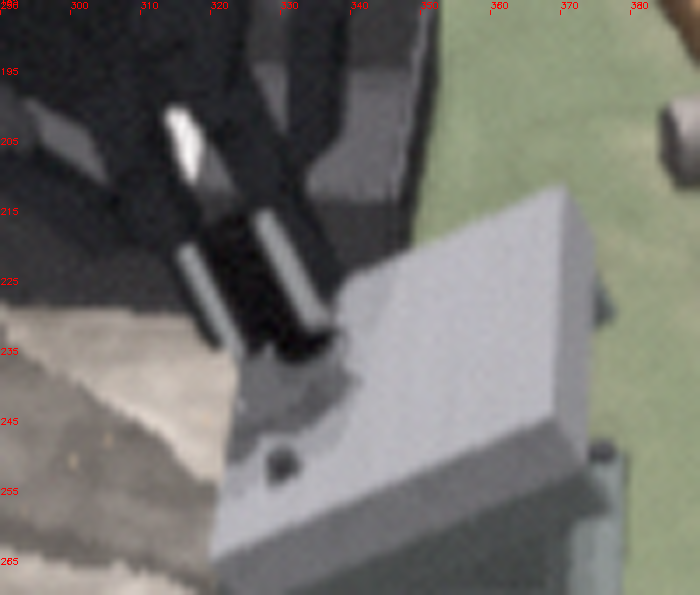

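Emit:
jog_arm([
  [[-0.17,0,0.47],[0,0,0],1.0],
  [[-0.14,0,0.38],[0,0,0],1.0],
  [[-0.03,0,0.09],[0,0,0],1.0],
  [[-0.03,0,0.09],[0,0,0],1.0],
  [[0,0,0],[0,0,0],1.0],
])

```text
clock: 21.38
position: [556.5, 37.4, 84.3]
ee_rot: [-0.604, 0.736, -0.301, 0.046]
contact_force: [0.2, 0.2, -1.5]
gripper_width: 16.5
```

Emit:
jog_arm([
  [[-0.03,0,0.09],[0,0,0],1.0],
  [[-0.03,0,0.09],[0,0,0],1.0],
])

```text
clock: 21.62
position: [557.2, 37.4, 83.3]
ee_rot: [-0.604, 0.736, -0.302, 0.046]
contact_force: [-10.0, 2.9, 11.1]
gripper_width: 16.9
```

Run:
```python
from tilt import *
look(15)
```

```text
t 21.62 p [557.2  37.4  83.3] F [-10.    2.9  11.1] w 16.9 j [ 0.28  0.35 -0.96  1.74 -0.52 -2.15]
g plate [-18.1   0.4  52.9] tip model plate [-18.1   0.6 -39.1] axis err deg 0.1
top [313.8 220.6] top [312.4 227.1] top [312.1 227.2] 
side [352.2 261.3] side [338.  240.6] side [337.8 240.2] 
wrist [321.8 300.5] wrist [321.6 313.8] wrist [321.7 315.1]
```

View pics/s15c.png

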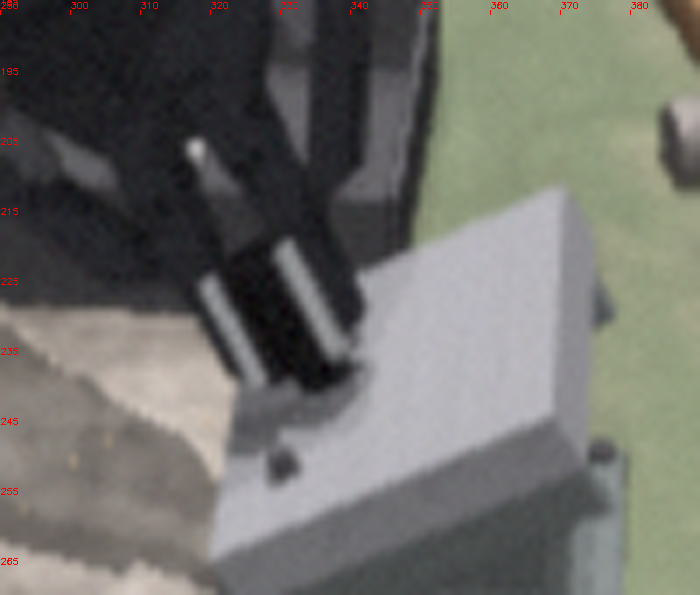

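Contact came at 15 N with the grasp height at 52.9 mm, against 52 expected when seated. One slight push more, then I'll release and back straight out.

Emit:
jog_arm([
  [[-0.02,0,0.05],[0,0,0],1.0],
  [[0,0,0],[0,0,0],1.0],
])

```text
clock: 22.02
position: [557.2, 37.5, 83.3]
ee_rot: [-0.604, 0.736, -0.302, 0.047]
contact_force: [-7.7, 1.6, 8.5]
gripper_width: 16.8
```

Emit:
jog_arm([
  [[0,0,0],[0,0,0],4.5],
  [[0,0,0],[0,0,0],4.5],
  [[0,0,0],[0,0,0],4.5],
  [[0,0,0],[0,0,0],4.5],
  [[0,0,0],[0,0,0],4.5],
])

```text
clock: 22.65
position: [557.8, 37.3, 82.1]
ee_rot: [-0.604, 0.736, -0.301, 0.046]
contact_force: [-0.2, 0.5, 0.2]
gripper_width: 45.1
```

Emit:
jog_arm([
  [[0.34,0,-0.94],[0,0,0],4.5],
  [[0.5,0,-1.4],[0,0,0],4.5],
  [[0.5,0,-1.4],[0,0,0],4.5],
  [[0.5,0,-1.4],[0,0,0],4.5],
  [[0.5,0,-1.4],[0,0,0],4.5],
  [[0.5,0,-1.4],[0,0,0],4.5],
  [[0.5,0,-1.4],[0,0,0],4.5],
  [[0,0,0],[0,0,0],4.5],
])

```text
clock: 23.65
position: [508.6, 43.6, 169.0]
ee_rot: [-0.604, 0.736, -0.301, 0.047]
contact_force: [0.0, 0.4, -0.3]
gripper_width: 45.1
```

Run:
```python
from tilt import *
look(16)
for z in(20,25,72): print(z,[proj(n,pl(-18,0,z))[0].round(1) for n in('top','side','wrist')])
```

```text
t 23.65 p [508.6  43.6 169. ] F [ 0.   0.4 -0.3] w 45.1 j [ 0.54  0.15 -0.95  1.2  -0.64 -1.79]
g plate [-17.6   1.4 151.6] tip model plate [-17.6   1.8  59.6] axis err deg 0.2
top [310.4 231.5] top [312.4 227.1] top [308.6 239. ] 
side [328.5 225.6] side [338.  240.6] side [313. 203.] 
wrist [320.8 302. ] wrist [321.6 293. ] wrist [320.6 316.9] 
20 [array([312.4, 227.1]), array([338. , 240.6]), array([321.3, 293.5])]
25 [array([312.2, 227.6]), array([336.8, 238.8]), array([321.3, 294.2])]
72 [array([310.8, 233.2]), array([325.1, 221.6]), array([321.2, 301.9])]
```

View pics/s16c.png

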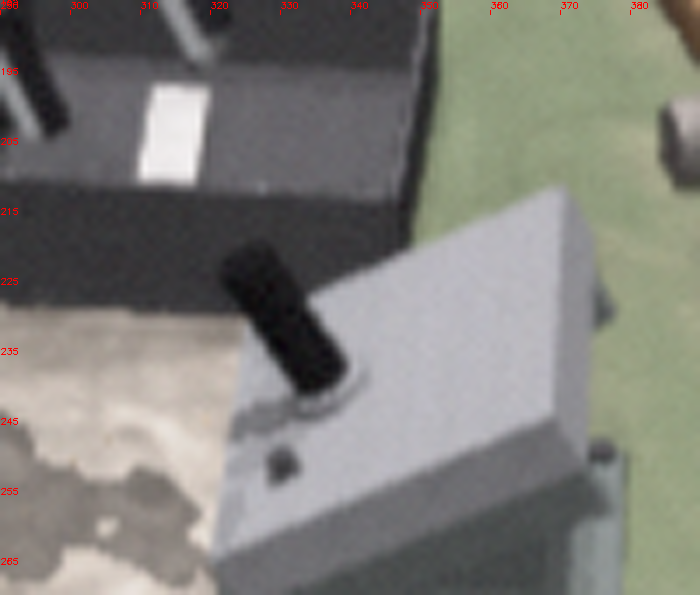

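View pics/w16.png

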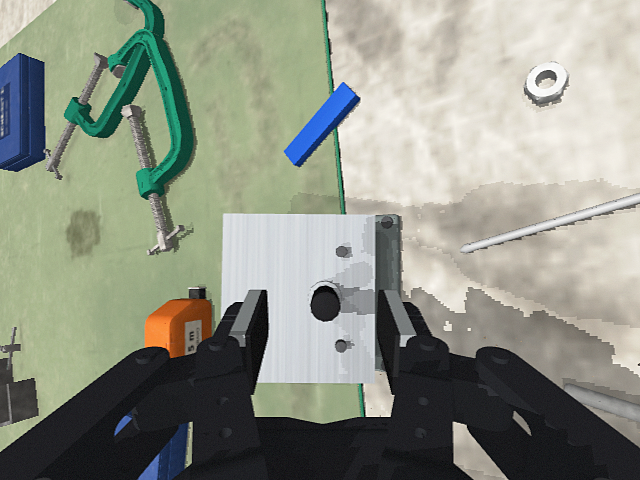

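View pics/t16.png

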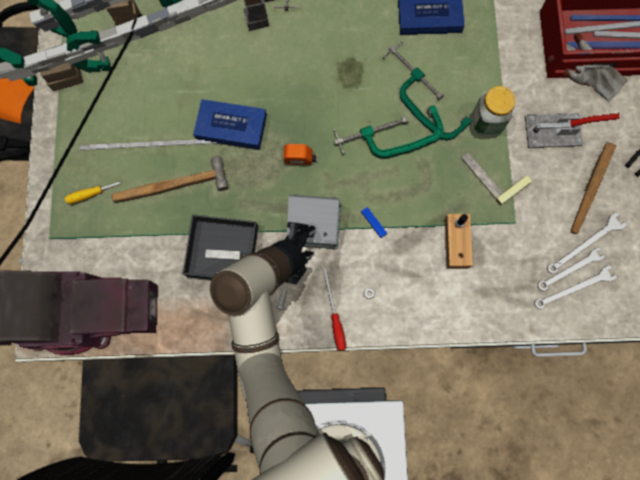

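Run:
```python
from tilt import *
crop('pics/s16.png',315,212,35,35,17,'pics/s16z.png'); crop('pics/w16.png',285,235,80,100,6,'pics/w16z.png')
c=cam('side'); im=cv2.imread('pics/s16.png')
# predicted collar outline
th=np.linspace(0,2*np.pi,60)
big=cv2.resize(im[212:247,315:350],None,fx=17,fy=17,interpolation=cv2.INTER_CUBIC)
for z,r,col in((20,12,(0,255,255)),(25,12,(0,255,0)),(72,9,(0,0,255))):
    q=proj('side',np.array([pl(-18+r*np.cos(t),r*np.sin(t),z) for t in th]),c)
    cv2.polylines(big,[np.int32(((q+0.5)-[315,212])*17)],True,col,1)
cv2.imwrite('pics/s16zo.png',big)
```

```text
(no output)
```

View pics/s16zo.png

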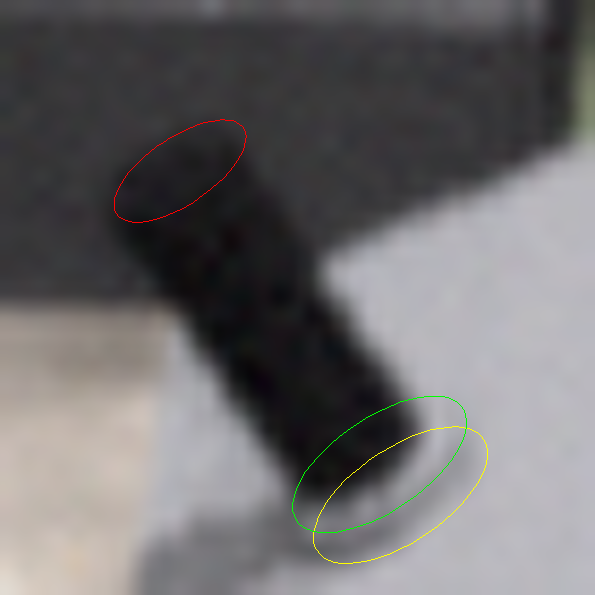

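View pics/w16z.png

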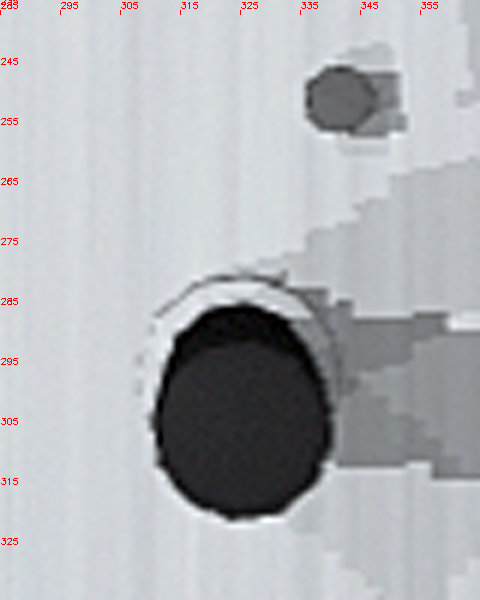

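In the side view the pin is square in the hole: knob top at (325.4,220.7), against (325.1,221.6) predicted when seated, with the collar against the plate. Top shows the offcut in the tray at (231,255) and the short pin still in the block at (462,219). The gripper is open and clear, so I'm handing in.

Run:
```python
from tilt import *
st(); print(arm.job_done())
```

```text
t 23.8 p [508.5  42.8 167.7] F [-0.1 -0.5  0.2] w 45.3 j [ 0.53  0.15 -0.95  1.2  -0.64 -1.79]
the job is handed in; nothing more can be done
None
```

I handed the job in at 23.8 s. The offcut is flat in the scrap tray, the longer pin is in the plate hole with its collar on the plate and released, and the shorter pin is still in the block.

- **Wrist limit:** j5 reached its limit on the first approach to the plate. I fitted the arm's kinematics and worked with the tool leaned 20° about the jaw axis for the offcut pick-up and for the pin.
- **Insertion:** The pin went in with almost no force until it met a firm stop at about 15 N. The grasp height there was 52.9 mm, against 52–52.5 mm expected when seated.
- **Last checks:** The knob top was within 1 px of where it should be when seated (side view). The camera checks resolve seating only to about 2 mm, so flush seating rests mostly on the firm stop. I did not push again after letting go. The gripper was about 10 cm clear, and the force reading was near zero.
- **Disagreement:** The wrist camera sat about 3–5 px off the fixed cameras throughout, at both the plate and the pin, so I relied on the fixed views for the final alignment.

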